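# Load, bridge and trace a tube fixture

### The job

Get the welding fixture ready and dry-run its seam: lay every loose square tube down in a cradle of its own, then lay the keeper bar across the two end supports so that it sits down in both pockets over the tubes. Then take the T-shaped tracer from its stand, run its tip slowly (about 2 cm per second) along the whole dark seam line on the fixture's rail, bends included, from the robot's left end to its right end, keeping the tip on or just above the line, and hang the tracer back in its stand.

Things in the scene. Friction and masses are not known exactly. Their poses are not given: they have to be found in the camera images.
- tube0: square steel tube 130 x 22 x 22 mm, about 0.2 kg, lying on the table; origin at its centre, x along its length. Two to four tubes are present; an absent one reads None from the start.
- tube1: square steel tube 130 x 22 x 22 mm, about 0.2 kg, lying on the table; origin at its centre, x along its length. Two to four tubes are present; an absent one reads None from the start.
- tube2: square steel tube 130 x 22 x 22 mm, about 0.2 kg, lying on the table; origin at its centre, x along its length. Two to four tubes are present; an absent one reads None from the start.
- tube3: square steel tube 130 x 22 x 22 mm, about 0.2 kg, lying on the table; origin at its centre, x along its length. Two to four tubes are present; an absent one reads None from the start.
- bar: dark steel keeper bar: a flat strip 30 mm wide (x), 260 mm long (y), 10 mm thick, with a grip block 24 mm (x) by 60 mm (y) standing 30 mm high on the middle of its top; about 0.6 kg; origin at the centre of its underside, z up. Its two ends are alike.
- tracer: T-shaped seam tracer: black square handle 110 x 22 x 22 mm (along x) with a round steel stem, 14 mm thick, straight down from its middle to a blunt point, about 0.15 kg; origin at the handle's centre. It hangs in the forks of its stand. Half a turn about z makes no difference.
- tracer_tip (a point): the tracer's point, 80 mm straight below the handle's centre
- stand: the tracer's fixed stand: two fork posts at x = -44 and +44 mm (10 mm thick, 46 mm wide), 100 mm high to the fork floor; prongs rise 14 mm more and leave 30 mm in y for the 22 mm handle. The handle lies along the stand's x, its centre 111 mm above the origin (centre of the stand's underside, on the table), the stem hanging between the posts.
- fixture: fixed welding fixture, dark base 215 (x) by 280 by 12 mm; origin on the table under the bar's middle, x away from the robot, y to its left, turned up to 0.2 rad. Four cradles run along x; two bar supports stand at y = +122 and -122 mm; the light rail with the dark seam line is nearest the robot. A stop strip at x = +74 mm and the rail's edge at x = -75 mm, both 30 mm high, bound the tubes' ends.
- cradle0 (a point): middle of a cradle's floor (y = 75 mm in the fixture, 20 mm above the table). The cradle is two saddles at x = -40 and +40 mm, each 14 mm thick and 30 mm wide between cheeks 12 mm high; a tube lies in it along the fixture's x, its centre 11 mm above this point. Any tube may go in any cradle.
- cradle1 (a point): middle of a cradle's floor (y = 25 mm in the fixture, 20 mm above the table). The cradle is two saddles at x = -40 and +40 mm, each 14 mm thick and 30 mm wide between cheeks 12 mm high; a tube lies in it along the fixture's x, its centre 11 mm above this point. Any tube may go in any cradle.
- cradle2 (a point): middle of a cradle's floor (y = -25 mm in the fixture, 20 mm above the table). The cradle is two saddles at x = -40 and +40 mm, each 14 mm thick and 30 mm wide between cheeks 12 mm high; a tube lies in it along the fixture's x, its centre 11 mm above this point. Any tube may go in any cradle.
- cradle3 (a point): middle of a cradle's floor (y = -75 mm in the fixture, 20 mm above the table). The cradle is two saddles at x = -40 and +40 mm, each 14 mm thick and 30 mm wide between cheeks 12 mm high; a tube lies in it along the fixture's x, its centre 11 mm above this point. Any tube may go in any cradle.
- bar_seat (a point): where the middle of the bar's underside comes to rest: 46 mm above the table, midway between the end supports. Each support, 26 mm wide in y, has a pocket for the bar's end, 12 mm deep, 40 mm wide in x; stops at y = +135 and -135 mm. The bar then passes 4 mm above the tubes.
- seam0 (a point): point on the seam line, on the rail's top (x = -115, y = 80 mm in the fixture, 30 mm above the table): its left end; the seam runs straight between neighbouring points
- seam1 (a point): point on the seam line, on the rail's top (x = -115, y = 55 mm in the fixture, 30 mm above the table): halfway along the first straight; the seam runs straight between neighbouring points
- seam2 (a point): point on the seam line, on the rail's top (x = -115, y = 30 mm in the fixture, 30 mm above the table): the first bend; the seam runs straight between neighbouring points
- seam3 (a point): point on the seam line, on the rail's top (x = -102, y = 0 mm in the fixture, 30 mm above the table): the middle of the slanted part; the seam runs straight between neighbouring points
- seam4 (a point): point on the seam line, on the rail's top (x = -89, y = -30 mm in the fixture, 30 mm above the table): the second bend; the seam runs straight between neighbouring points
- seam5 (a point): point on the seam line, on the rail's top (x = -89, y = -55 mm in the fixture, 30 mm above the table): halfway along the last straight; the seam runs straight between neighbouring points
- seam6 (a point): point on the seam line, on the rail's top (x = -89, y = -80 mm in the fixture, 30 mm above the table): its right end; the seam runs straight between neighbouring points
Mind the look-alikes: they are no part of the job. There is more than one size of the tracer; the job needs the largest.

How it is judged:
By the outcome, as a careful person would: the job done as asked, in the order asked, and still so for the second after the job is handed in, with the robot touching nothing.
Of tube0, tube1, tube2, tube3 only 2 to 4 are there at a start; the rules pass over those that are not, and their reading is None.
At some moment in a run one of tube0, tube1, tube2, tube3, bar may be knocked a few centimetres aside while the robot is not near it.
It also fails if it takes over 210 s, if anything falls off the work surface, if the arm or the gripper's body presses on something with over 40 N, if the wrist force passes 120 N, or if a joint passes its speed limit or range.

### The arm

A 7-joint arm with a two-finger parallel gripper is mounted at the origin on the work surface. World frame = base frame: x ahead of the robot, y to its left, z up, the work surface at z = 0. Lengths are in m, angles in rad, forces in N, time in s.
With the tool pointing down it reaches from about 0.4 to 0.85 m from the base axis. Payload 10.4 kg.
Tool frame: the origin (TCP) lies midway between the tips of the shut fingers; the grasp point (between the pads) lies r.grip_point_offset behind it (r.grip_point_offset is the distance from the TCP to the grasp point, in m); z points along the fingers, y is the line along which they close (so a half turn about z gives the same grasp; the last joint's range is limited). The gripper opens to 87 mm and grips with 3 to 60 N. Pads are 19 mm wide; open, the fingers measure 117 mm over their backs; the gripper's body (75 mm by 190 mm) begins 51 mm behind the grasp point.
Start: joints at [-1.329, 0.332, -0.065, 1.46, 0.022, 1.35, -0.088], TCP at [0.164, 0.603, 0.223] pointing down, gripper open.
Joint ranges: [-2.6, 2.6], [-0.5, 2.12], [-1.47, 1.34], [0.16, 2.42], [-1.27, 4.41], [0.06, 2.06], [-2.6, 2.6]. Speed limits (rad/s): [2.22, 2.22, 2.79, 2.79, 3.14, 3.14, 3.14].

### API

Orientations are given as a unit quaternion [x, y, z, w].
In Python, from bench import r gives the robot as it stands.
- The arm moves only by the tool play_rows, never from a script. Its arguments are lists of equal length, an entry for each row: "claw": the closure, from 0 (fully open) to 1 (shut); "delta_pos": the shift along the tool's x, y, z scaled (see below), a list of three; "delta_rot": the turn, a rotation vector about the tool's x, y, z scaled (see below), a list of three. A call has 1 to 8 rows; each row shifts and turns the commanded pose from where the row before left it, along the tool's axes as they then stand; what a row does not reach is not made up. The controller multiplies each number of a shift by 200 mm and each number of a turn by pi rad. A row lasts 1/10 s, in which the tool goes at most 50 mm and 8.59 degrees, less where a joint would pass 70% of its speed; a pose out of reach is approached as far as the arm can. A call with a number of a shift or a turn outside -1 to 1 is refused whole. A call with a gripper value outside its range is refused whole. The fingers move at their own pace and stop on an object; "squeeze" is the grip in N (left out, the last holds). Time passes only in rows, so rows that do not move let the fingers close. It gives the time, the measured TCP pose, the force, the opening and the grip force at its end, in the units of the state.
- r.read_state(): the state, without advancing time (a new reading comes with each control period).
- r.camera(name): name is "scene" or "top" or "wrist"; returns a dict with "pixels" (480x640x3 uint8, red, green, blue), "camera_matrix" (3x3 intrinsics, pixels), "D" ([k1, k2, p1, p2, k3] as OpenCV has them; the pictures are not rectified), "cam_to_world" (4x4, takes a point from camera to world coordinates); the wrist camera has in their place "hand_eye" (4x4, takes a point from camera to tool coordinates, whose origin is the TCP and whose axes are the flange's). Camera axes: x right, y up, looking along -z (the intrinsics and any distortion apply to the point x, -y, -z); pixel columns grow to the right and rows downward; lengths in m; the calibration is good to about 2 mm. A picture is of the moment at which its call begins: read the wrist's pose just before it. There is no depth.
- r.close_job(): hands the job in; it is judged then, once.
The state is a dict: "time": time; "joint_positions": joint angles; "joint_vel": joint speeds; "joint_torque": joint torques, N m; "ee_pos": TCP position; "eef_rot": TCP orientation; "ft_force": force on the tool from outside, world axes, zero at the start; "torque": the same for the moment, N m; "width": finger opening in m; "grip_force": force on a finger pad.
Only numpy, scipy, OpenCV 4.12 (cv2) and the standard library are available. Lean on these libraries where they do the work, as an engineer would, in place of code of your own. Each camera call takes 0.05 s, during which the arm holds its last target. There are 200 camera calls.

## Working session

There is one attempt and no reset: what is moved stays moved. The work goes in short steps, Python scripts to look and compute and a tool call to move; the robot and the scene stay as the last step left them, time stands still between calls to the robot, and variables do not carry over. Pictures are saved under pics/ and viewed, at most 14 in all, crops included, and the job is handed in when it is done.

Besides the shell and the picture viewer there is one more tool, called after "Emit:" by a JSON object that holds its "fn" and its "kwargs". play_rows: Moves the arm, as the interface text tells. Shifts and turns lie within -1 to 1; 1 stands for 200 mm of shift or pi rad of turn. Its arguments: {"type":"object","properties":{"claw":{"type":"array"},"delta_pos":{"type":"array"},"delta_rot":{"type":"array"},"squeeze":{"type":"number"}},"required":["claw","delta_pos","delta_rot"]}

```bash
ls; mkdir -p pics
python3 - <<'E'
from bench import r
import cv2
s=r.read_state(); print(s, r.grip_point_offset)
for n in("scene","top"):
    c=r.camera(n); cv2.imwrite(f"pics/{n}0.png",c["pixels"][:,:,::-1]); print(n,c["camera_matrix"],c["D"],c["cam_to_world"])
p=r.camera("wrist"); print(p["hand_eye"],p["camera_matrix"],p["D"]); cv2.imwrite("pics/wrist0.png",p["pixels"][:,:,::-1])
E
```

```text
pics
{'time': 0.0, 'joint_positions': array([-1.32862849,  0.33287554, -0.06467521,  1.46095411,  0.02159652,
        1.34987981, -0.08848959]), 'joint_vel': array([-1.32531947e-05,  4.42276750e-04,  5.85999434e-04, -1.65847402e-03,
       -1.06315983e-04,  5.81615553e-04,  1.05063792e-03]), 'joint_torque': array([ 6.19342482e-04, -6.23268914e+01,  2.48723407e-02, -3.89889443e+01,
       -6.13184203e-02,  4.00014070e-02,  1.73604603e-04]), 'ee_pos': array([0.16347084, 0.6028422 , 0.22174547]), 'eef_rot': array([ 1.31993839e-01,  9.91250282e-01, -7.08379184e-04, -5.88442057e-05]), 'ft_force': array([0.30131333, 0.15471376, 0.03220314]), 'torque': array([ 0.00377624,  0.02914765, -0.00959514]), 'grip_force': 0.0, 'width': 0.08703085937498262} 0.0187
scene [[476.37285338   0.         324.25033327]
 [  0.         476.37285338 236.61459636]
 [  0.           0.           1.        ]] [-0.12774314  0.          0.          0.          0.        ] [[-0.01382951 -0.7394313   0.67308996  1.2292587 ]
 [ 0.9997945  -0.02020454 -0.00165386  0.01594213]
 [ 0.01482239  0.67292877  0.73955877  1.0374
[... 208 characters left out ...]
    0.         0.         0.        ] [[ 0.02042674  0.99421215 -0.10547491  0.28437489]
 [-0.99977163  0.01964969 -0.00840116  0.02852841]
 [-0.00627999  0.10562243  0.99438648  1.25726144]
 [ 0.          0.          0.          1.        ]]
[[ 8.63540440e-04  9.58367455e-01  2.85536470e-01  7.80225863e-02]
 [ 9.99999583e-01 -9.12019146e-04  3.68057645e-05  5.81001501e-04]
 [ 2.95688175e-04  2.85536319e-01 -9.58367843e-01 -1.62991577e-01]
 [ 0.00000000e+00  0.00000000e+00  0.00000000e+00  1.00000000e+00]] [[341.62865189   0.         323.74334022]
 [  0.         341.62865189 243.8159322 ]
 [  0.           0.           1.        ]] [-0.03409661  0.          0.          0.          0.        ]
```

View pics/top0.png

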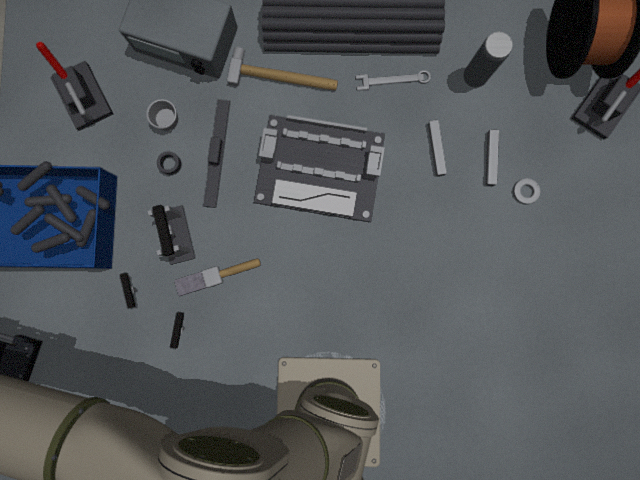

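View pics/scene0.png

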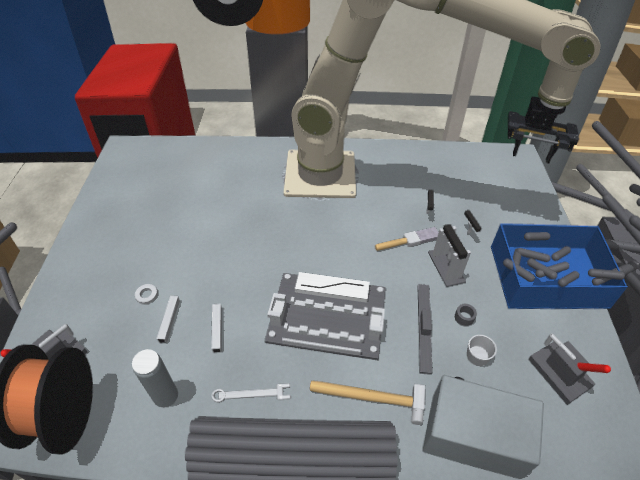

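The top view shows two tubes near (437,148) and (492,157), the bar at (217,153) and the fixture at (320,165). The stand, with a tracer hanging in it, is at (172,235), and two smaller tracers lie at (128,290) and (177,330). The scene view agrees: tubes at (169,318) and (216,327), stand at (449,260). I'll write the helpers and get rough positions from both views.

```bash
cat > h.py <<'E'
import numpy as np, cv2
from scipy.spatial.transform import Rotation as R
from bench import r
def cam(name, save=None):
    s=r.read_state(); c=r.camera(name); c=dict(c)
    if name=="wrist":
        T=np.eye(4); T[:3,:3]=R.from_quat(s["eef_rot"]).as_matrix(); T[:3,3]=s["ee_pos"]
        c["cam_to_world"]=T@c["hand_eye"]
    if save: cv2.imwrite(f"pics/{save}.png",c["pixels"][:,:,::-1]); np.savez(f"pics/{save}.npz",**{k:np.array(v) for k,v in c.items()})
    return c
def load(n): return dict(np.load(f"pics/{n}.npz"))
def rays(c,px):
    u=cv2.undistortPoints(np.array(px,float).reshape(-1,1,2),np.array(c["camera_matrix"]),np.array(c["D"])).reshape(-1,2)
    T=np.array(c["cam_to_world"]); d=np.c_[u[:,0],-u[:,1],-np.ones(len(u))]@T[:3,:3].T
    return T[:3,3],d/np.linalg.norm(d,axis=1)[:,None]
def onz(c,px,z):
    o,d=rays(c,px); return o+d*((z-o[2])/d[:,2])[:,None]
def tri(c1,p1,c2,p2):
    out=[]
    o1,d1=rays(c1,p1);o2,d2=rays(c2,p2)
    for a,b in zip(d1,d2):
        A=2*np.eye(3)-np.outer(a,a)-np.outer(b,b)
        x=np.linalg.solve(A,(np.eye(3)-np.outer(a,a))@o1+(np.eye(3)-np.outer(b,b))@o2)
        out.append(np.r_[x,np.linalg.norm(np.cross(x-o1,a))+np.linalg.norm(np.cross(x-o2,b))])
    return np.array(out)
def proj(c,P):
    T=np.linalg.inv(np.array(c["cam_to_world"])); q=np.atleast_2d(P)@T[:3,:3].T+T[:3,3]; q=q*[1,-1,-1]
    return cv2.projectPoints(q.reshape(-1,1,3),np.zeros(3),np.zeros(3),np.array(c["camera_matrix"]),np.array(c["D"]))[0].reshape(-1,2)
def down(yaw):
    "tool down, closing (y) axis along world angle yaw"
    y=np.array([np.cos(yaw),np.sin(yaw),0]);z=np.array([0,0,-1.]);x=np.cross(y,z)
    return np.c_[x,y,z]
def cur():
    s=r.read_state(); return s["ee_pos"],R.from_quat(s["eef_rot"]).as_matrix(),s
def go(pos,yaw=None):
    "print turn first (rotvec/pi), then shift in tool axes/0.2 after the turn"
    p,M,s=cur(); y0=np.arctan2(M[1,1],M[0,1])
    if yaw is None: yaw=y0
    yaw=y0+(yaw-y0+np.pi/2)%np.pi-np.pi/2
    N=down(yaw); rv=R.from_matrix(M.T@N).as_rotvec()/np.pi; d=N.T@(np.array(pos)-p)/0.2
    print("t %.2f yaw %.3f->%.3f q7 %.2f"%(s["time"],y0,yaw,s["joint_positions"][6]),"TURN",rv.round(4),"SHIFT",d.round(4),"dist",round(np.linalg.norm(d)*.2,3))
E
python3 - <<'E'
from h import *
t=cam("top","t1"); s=cam("scene","s1")
names="tubeA tubeB bar stand fixture".split()
print(tri(t,[(437,148),(492,157),(217,153),(172,235),(320,167)],s,[(169,318),(216,327),(425,329),(449,260),(330,314)]).round(3))
print(onz(t,[(437,148),(492,157),(217,153),(165,230),(320,167)],0.03).round(3))
E
```

```text
[[ 0.612 -0.297  0.052  0.116]
 [ 0.59  -0.312  0.007  0.123]
 [ 0.591  0.278 -0.006  0.003]
 [ 0.388  0.366  0.027  0.001]
 [ 0.559  0.033  0.008  0.008]]
[[ 0.604 -0.243  0.03 ]
 [ 0.584 -0.369  0.03 ]
 [ 0.582  0.27   0.03 ]
 [ 0.399  0.382  0.03 ]
 [ 0.554  0.028  0.03 ]]
```

View pics/wrist0.png

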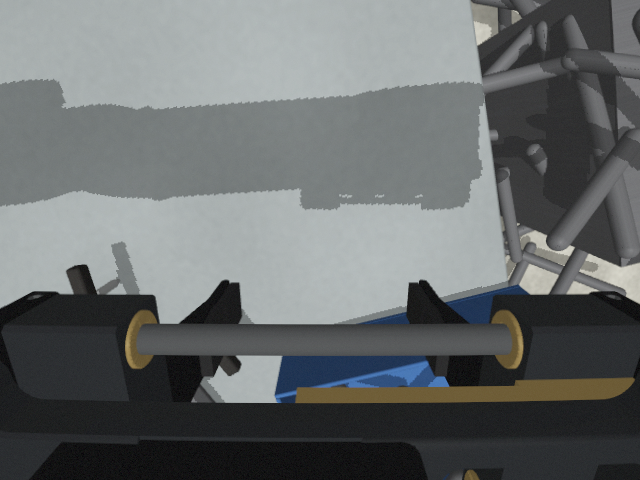

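Run:
```python
from h import *
go((0.68,0.10,0.32),np.pi/2)
```

```text
t 0.25 yaw 1.306->1.571 q7 -0.09 TURN [-0.0002 -0.     -0.0843] SHIFT [-2.5823 -2.5153 -0.4889] dist 0.728
```

Emit:
{"fn": "play_rows", "kwargs": {"claw": [0,0,0,0,0,0,0,0], "delta_pos": [[0,0,-0.2],[0,0,-0.2],[-0.16,-0.16,0],[-0.16,-0.16,0],[-0.16,-0.16,0],[-0.16,-0.16,0],[-0.16,-0.16,0],[-0.16,-0.16,0]], "delta_rot": [[0,0,-0.042],[0,0,-0.042],[0,0,0],[0,0,0],[0,0,0],[0,0,0],[0,0,0],[0,0,0]]}}

```text
time: 1.05
ee_pos: [0.3564, 0.4095, 0.3026]
eef_rot: [0.0, 1.0, 0.0, 0.0]
ft_force: [1.1, 0.0, -0.3]
width: 0.0868
grip_force: 0.0
```

Emit:
{"fn": "play_rows", "kwargs": {"claw": [0,0,0,0,0,0,0,0], "delta_pos": [[-0.16,-0.16,0],[-0.16,-0.16,0],[-0.16,-0.16,0],[-0.16,-0.16,0],[-0.16,-0.16,0],[-0.16,-0.16,0],[-0.16,-0.16,0],[-0.16,-0.16,0]], "delta_rot": [[0,0,0],[0,0,0],[0,0,0],[0,0,0],[0,0,0],[0,0,0],[0,0,0],[0,0,0]]}}

```text
time: 1.85
ee_pos: [0.6122, 0.1535, 0.3026]
eef_rot: [0.0, 1.0, 0.0, 0.0]
ft_force: [1.7, 0.7, 0.2]
width: 0.0868
grip_force: 0.0
```

Emit:
{"fn": "play_rows", "kwargs": {"claw": [0,0,0], "delta_pos": [[-0.16,-0.08,0],[-0.16,0,0],[0,0,0]], "delta_rot": [[0,0,0],[0,0,0],[0,0,0]]}}

```text
time: 2.15
ee_pos: [0.6773, 0.1373, 0.2998]
eef_rot: [0.002, 1.0, -0.001, -0.001]
ft_force: [-0.8, -0.1, 0.8]
width: 0.0873
grip_force: 0.0
```

Run:
```python
from h import *
p,M,s=cur(); print(p,M.round(3),s["joint_positions"].round(2),s["time"])
cam("wrist","w1")
```

```text
[0.67729769 0.13733804 0.29978916] [[-1.     0.003 -0.002]
 [ 0.003  1.    -0.002]
 [ 0.002 -0.002 -1.   ]] [-0.49  0.48  0.35  1.14 -0.16  1.55  1.4 ] 2.15
```

View pics/w1.png

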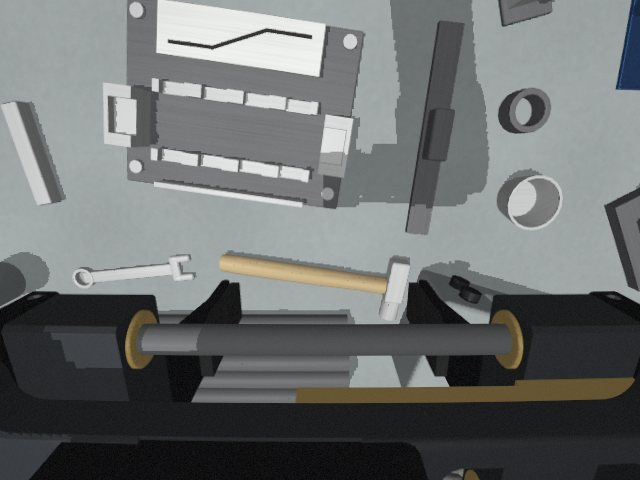

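w1 shows the seam line through (168,41), (212,47), (265,31) and (312,37). The bar block is at (439,134), a tube is at (33,153), and the supports are at (122,114) and (336,146). I'll take a second view from further right.

Emit:
{"fn": "play_rows", "kwargs": {"claw": [0,0,0,0,0,0,0], "delta_pos": [[0,-0.2,0],[0,-0.2,0],[0,-0.2,0],[0,-0.2,0.05],[0,-0.2,0.05],[0,0,0],[0,0,0]], "delta_rot": [[0,0,0],[0,0,0],[0,0,0],[0,0,0],[0,0,0],[0,0,0],[0,0,0]]}}

```text
time: 2.9
ee_pos: [0.6743, -0.0616, 0.2829]
eef_rot: [0.001, 1.0, 0.0, 0.0]
ft_force: [-0.4, 0.3, 0.4]
width: 0.0869
grip_force: 0.0
```

Run:
```python
from h import *
p,M,s=cur(); print(p,s["joint_positions"].round(2),s["time"])
cam("wrist","w2")
```

```text
[ 0.67430088 -0.0615819   0.28287931] [-0.25  0.45  0.41  1.23 -0.17  1.5   1.7 ] 2.9
```

View pics/w2.png

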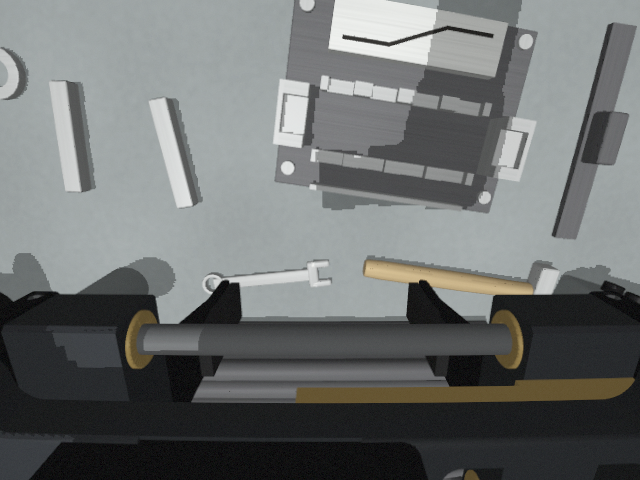

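```bash
cat > m.py <<'E'
from h import *
from scipy.optimize import least_squares
a,b=load("w1"),load("w2")
sa=[(312,37),(265,31),(212,47),(168,41)]; sb=[(493,36),(448,28),(389,43),(342,37)]
print("seam tri\n",tri(a,sa,b,sb).round(4))
sc=tri(a,[(137,9),(350,41),(328,194),(136,166),(122,114),(439,134)],b,[(307,4),(526,41),(485,198),(288,168),(294,113),(606,138)])
print("screws,pocket,bar\n",sc.round(4))
F=np.array([(-.115,.08,.03),(-.115,.03,.03),(-.089,-.03,.03),(-.089,-.08,.03)])
def place(q,P): c,s=np.cos(q[2]),np.sin(q[2]); return P@np.array([[c,-s,0],[s,c,0],[0,0,1]]).T+[q[0],q[1],q[3] if len(q)>3 else 0]
def f(q,w=(1,1)): return np.r_[(proj(a,place(q,F))-sa).ravel()*w[0],(proj(b,place(q,F))-sb).ravel()*w[1]]
for w in((1,1),(1,0),(0,1)):
    s=least_squares(f,[.56,.03,0.1],kwargs=dict(w=w)); print(w,s.x.round(4),"rms",np.sqrt(np.mean(s.fun**2)).round(2))
s=least_squares(f,[.56,.03,0.1,0]); print("free z",s.x.round(4))
for n,c in(("w1",a),("w2",b)):
    g=cv2.cvtColor(c["pixels"],cv2.COLOR_RGB2GRAY); h=g[:240].copy()
    print(n,[int(g[y,x]) for y,x in((153,20),(153,33),(150,170),(140,68),(130,82))])
    k,l,st,ce=cv2.connectedComponentsWithStats((h>205).astype(np.uint8))
    for i in range(1,k):
        if st[i,4]>300 and st[i,0]<250:
            m=cv2.minAreaRect(np.argwhere(l==i)[:,::-1].astype(np.float32)); bp=cv2.boxPoints(m)
            P=onz(c,bp,0.022); e=P[1]-P[0],P[2]-P[1]; L=max(e,key=np.linalg.norm)
            print(st[i],"ctr px",np.round(m[0],1),"world",P.mean(0).round(4),"sizes",[np.linalg.norm(x).round(4) for x in e],"ang",round(np.arctan2(L[1],L[0])%np.pi,3))
E
python3 m.py
```

```text
seam tri
 [[ 4.833e-01  1.243e-01  3.090e-02  2.000e-04]
 [ 4.781e-01  7.220e-02  3.630e-02  7.000e-04]
 [ 4.924e-01  1.020e-02  3.210e-02  1.100e-03]
 [ 4.853e-01 -4.090e-02  2.950e-02  3.000e-04]]
screws,pocket,bar
 [[ 4.479e-01 -7.920e-02  1.620e-02  1.800e-03]
 [ 4.845e-01  1.682e-01  1.920e-02  2.000e-04]
 [ 6.634e-01  1.427e-01  1.930e-02  1.000e-04]
 [ 6.264e-01 -1.048e-01  1.790e-02  5.000e-04]
 [ 5.657e-01 -9.300e-02  5.370e-02  1.000e-04]
 [ 5.889e-01  2.781e-01  2.760e-02  2.000e-04]]
(1, 1) [ 0.585   0.0265 -0.1492] rms 0.99
(1, 0) [ 0.5852  0.0258 -0.1503] rms 0.63
(0, 1) [ 0.5848  0.0271 -0.1481] rms 0.66
free z [ 0.5859  0.0264 -0.1493  0.0034]
w1 [202, 160, 212, 168, 167]
[ 157    0  168   76 8151] ctr px [238.1  37.1] world [0.4803 0.0385 0.022 ] sizes [np.float64(0.0572), np.float64(0.1924)] ang 1.426
[104  83  26  63 606] ctr px [116.5 114. ] world [ 0.5636 -0.1181  0.022 ] sizes [np.float64(0.0309), np.float64(0.073)] ang 2.993
[165  82  36  15 388] ctr px [182.4  88.8] world [ 0.5355 -0.0325  0.022 ] sizes [np.float64(0.0139), np.float64(0.0416)] ang 1.453
[205  
[... 497 characters left out ...]
0431)] ang 1.368
[201 155  37  17 377] ctr px [219.5 162.7] world [0.6229 0.0054 0.022 ] sizes [np.float64(0.0144), np.float64(0.0444)] ang 1.379
[240 161  38  16 374] ctr px [259.1 168.4] world [0.6302 0.0553 0.022 ] sizes [np.float64(0.0137), np.float64(0.0463)] ang 1.389
[154 182 148  25 607] ctr px [227.5 194.1] world [0.6626 0.0126 0.022 ] sizes [np.float64(0.0056), np.float64(0.1921)] ang 1.425
w2 [160, 162, 215, 204, 88]
[ 149   99   43  108 1632] ctr px [170.2 153.1] world [ 0.6102 -0.2465  0.022 ] sizes [np.float64(0.0183), np.float64(0.1273)] ang 0.155
[ 64 104  16  87 473] ctr px [ 66.8 147.8] world [ 0.6015 -0.3747  0.022 ] sizes [np.float64(0.0156), np.float64(0.1019)] ang 3.101
```

The two views give the fixture pose as (0.585, 0.0265, yaw -0.149), with the seam about 3 mm from its nominal height and the pocket within 1.5 mm. Next I'll refine the tubes with other thresholds.

Run:
```python
from h import *
b=load("w2"); t=load("t1")
for n,c,x1 in(("w2",b,250),("t",t,0)):
    g=cv2.cvtColor(c["pixels"],cv2.COLOR_RGB2GRAY); h=g[:240].copy()
    if n=="w2": h[:,250:]=0
    else: h[:,:410]=0; h[:,510:]=0; h[:110]=0
    for th in(175,185,195):
        k,l,st,ce=cv2.connectedComponentsWithStats((h>th).astype(np.uint8))
        for i in range(1,k):
            if st[i,4]>250:
                m=cv2.minAreaRect(np.argwhere(l==i)[:,::-1].astype(np.float32)); bp=cv2.boxPoints(m)
                P=onz(c,bp,0.022); e=P[1]-P[0],P[2]-P[1]; L=max(e,key=np.linalg.norm)
                print(n,th,st[i],"world",P.mean(0).round(4),"sizes",[np.linalg.norm(x).round(4) for x in e],"ang",round(np.arctan2(L[1],L[0])%np.pi,3))
# height checks: tube A centre and ends, w1-w2 
a=load("w1")
print(tri(a,[(3,103),(18,101),(42,205)],b,[(150,99),(164,97),(178,208)]).round(4))
```

```text
w2 175 [  0  49  19  50 529] world [ 0.5149 -0.4286  0.022 ] sizes [np.float64(0.0544), np.float64(0.022)] ang 2.906
w2 175 [  49   81   32  111 1778] world [ 0.5887 -0.3753  0.022 ] sizes [np.float64(0.0205), np.float64(0.1305)] ang 3.099
w2 175 [ 149   98   43  110 1845] world [ 0.61   -0.2469  0.022 ] sizes [np.float64(0.0206), np.float64(0.1286)] ang 0.153
w2 185 [  0  49  18  49 508] world [ 0.5144 -0.4291  0.022 ] sizes [np.float64(0.0208), np.float64(0.0529)] ang 2.918
w2 185 [  49   82   31  109 1699] world [ 0.5885 -0.3752  0.022 ] sizes [np.float64(0.0196), np.float64(0.1281)] ang 3.098
w2 185 [ 149   98   43  110 1781] world [ 0.6099 -0.2468  0.022 ] sizes [np.float64(0.0198), np.float64(0.1286)] ang 0.153
w2 195 [  0  57  18  41 401] world [ 0.5186 -0.4301  0.022 ] sizes [np.float64(0.0209), np.float64(0.0443)] ang 2.917
w2 195 [  50   82   30  109 1607] world [ 0.5887 -0.3752  0.022 ] sizes [np.float64(0.0187), np.float64(0.1278)] ang 3.097
w2 195 [ 149   98   43  110 1722] world [ 0.61   -0.2466  0.022 ] sizes [np.float64(0.019), np.float64(0.1284)] ang 0.154
[[ 5.461e-01 -2.646e-01  1.920e-02  1.000e-04]
 [ 5.432e-01 -2.514e-01  1.070e-02  3.000e-04]
 [ 6.776e-01 -2.509e-01  8.800e-03  1.000e-04]]
```

Run:
```python
from h import *
go((0.610,-0.247,0.10),np.pi/2+.153)
```

```text
t 2.95 yaw 1.571->1.724 q7 1.70 TURN [ 0.0004  0.0002 -0.0487] SHIFT [ 0.4623 -0.8749  0.9152] dist 0.27
```

Emit:
{"fn": "play_rows", "kwargs": {"claw": [0,0,0,0,0,0,0,0], "delta_pos": [[0,0,0],[0,0,0],[0.077,-0.146,0.15],[0.077,-0.146,0.15],[0.077,-0.146,0.15],[0.077,-0.146,0.15],[0.077,-0.146,0.15],[0.077,-0.145,0.165]], "delta_rot": [[0,0,-0.0243],[0,0,-0.0243],[0,0,0],[0,0,0],[0,0,0],[0,0,0],[0,0,0],[0,0,0]]}}

```text
time: 3.75
ee_pos: [0.6109, -0.2469, 0.0994]
eef_rot: [-0.078, 0.997, 0.0, 0.001]
ft_force: [0.7, -0.3, -1.2]
width: 0.0868
grip_force: 0.0
```

Emit:
{"fn": "play_rows", "kwargs": {"claw": [0.3,0.3,0.3], "delta_pos": [[0,0,0],[0,0,0],[0,0,0]], "delta_rot": [[0,0,0],[0,0,0],[0,0,0]]}}

```text
time: 4.05
ee_pos: [0.6119, -0.2457, 0.1007]
eef_rot: [-0.077, 0.997, 0.0, 0.001]
ft_force: [-0.2, 1.0, -0.6]
width: 0.0704
grip_force: 0.0
```

Run:
```python
from h import *
print(cur()[0])
go((0.610,-0.247,0.005),np.pi/2+.153)
cam("wrist","w3")
```

```text
[ 0.61188749 -0.24571319  0.1007442 ]
t 4.05 yaw 1.726->1.724 q7 2.19 TURN [0.0001 0.0007 0.0007] SHIFT [ 0.0103 -0.0049  0.4787] dist 0.096
```

View pics/w3.png

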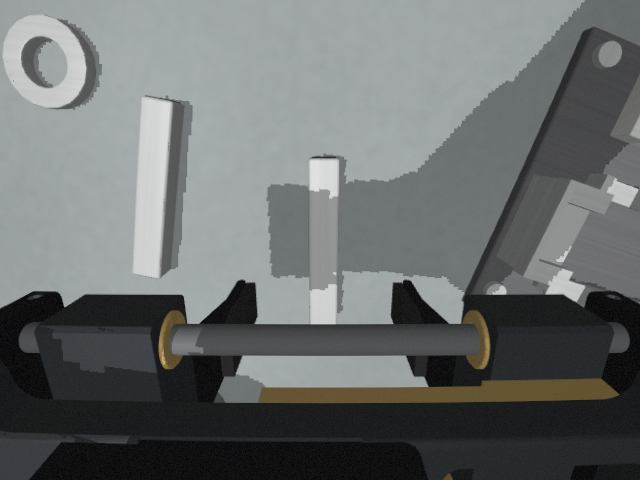

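The tube is centred between the fingers (near end at (323,157)), so I'll descend and grip.

Emit:
{"fn": "play_rows", "kwargs": {"claw": [0.3,0.3,0.3,0.3,1,1,1,1], "delta_pos": [[0.01,-0.005,0.15],[0,0,0.15],[0,0,0.1],[0,0,0.075],[0,0,0],[0,0,0],[0,0,0],[0,0,0]], "delta_rot": [[0,0,0],[0,0,0],[0,0,0],[0,0,0],[0,0,0],[0,0,0],[0,0,0],[0,0,0]], "squeeze": 30}}

```text
time: 4.9
ee_pos: [0.6091, -0.2497, 0.0058]
eef_rot: [-0.076, 0.997, -0.0, 0.001]
ft_force: [-0.6, -0.1, 0.2]
width: 0.0371
grip_force: 0.0
```

Emit:
{"fn": "play_rows", "kwargs": {"claw": [1,1,1,1,1,1,1], "delta_pos": [[0,0,0],[0,0,0],[0,0,-0.15],[0,0,-0.15],[0,0,-0.15],[0,0,-0.15],[0,0,0]], "delta_rot": [[0,0,0],[0,0,0],[0,0,0],[0,0,0],[0,0,0],[0,0,0],[0,0,0]]}}

```text
time: 5.6
ee_pos: [0.6102, -0.2506, 0.129]
eef_rot: [-0.076, 0.997, -0.001, 0.003]
ft_force: [1.1, -0.5, -3.1]
width: 0.0219
grip_force: 30.0
```

```bash
cat >> h.py <<'E'
FX=[0.585,0.0265,-0.149]
def fix(x,y,z):
    c,s=np.cos(FX[2]),np.sin(FX[2]); return np.array([FX[0]+c*x-s*y,FX[1]+s*x+c*y,z])
E
python3 - <<'E'
from h import *
print(cur()[0]); go(fix(0,-.025,0.13),np.pi/2-.149)
E
```

```text
[ 0.61017404 -0.25059361  0.12895374]
t 5.60 yaw 1.722->1.422 q7 2.19 TURN [-0.0006  0.002   0.0956] SHIFT [ 0.3301  1.2264 -0.0052] dist 0.254
```

Emit:
{"fn": "play_rows", "kwargs": {"claw": [1,1,1,1,1,1], "delta_pos": [[0,0,0],[0,0,0],[0,0,0],[0.055,0.204,0],[0.055,0.204,0],[0.055,0.204,0]], "delta_rot": [[0,0.001,0.032],[0,0.001,0.032],[0,0,0.0316],[0,0,0],[0,0,0],[0,0,0]]}}

```text
time: 6.2
ee_pos: [0.5926, -0.1221, 0.1231]
eef_rot: [0.074, 0.997, -0.0, -0.004]
ft_force: [1.4, 0.3, -2.1]
width: 0.022
grip_force: 30.0
```

Emit:
{"fn": "play_rows", "kwargs": {"claw": [1,1,1,1,1], "delta_pos": [[0.055,0.204,0],[0.055,0.204,0],[0.055,0.204,0],[0,0,0],[0,0,0]], "delta_rot": [[0,0,0],[0,0,0],[0,0,0],[0,0,0],[0,0,0]]}}

```text
time: 6.7
ee_pos: [0.5785, 0.0036, 0.1236]
eef_rot: [0.073, 0.997, -0.0, -0.004]
ft_force: [-0.1, -0.9, -2.9]
width: 0.0216
grip_force: 30.0
```

Run:
```python
from h import *
print(cur()[0]); go(fix(0,-.025,0.03),np.pi/2-.149)
c=cam("wrist","w4")
# overlay predicted fixture features
im=c["pixels"][:,:,::-1].copy()
for x,y,z in [(-.115,.08,.03),(-.115,.03,.03),(-.089,-.03,.03),(-.089,-.08,.03)]+[(-.04,y,.02) for y in(.075,.025,-.025,-.075)]+[(0,.122,.046),(0,-.122,.046)]:
    u=proj(c,fix(x,y,z))[0]; cv2.circle(im,tuple(int(round(v)) for v in u),2,(0,0,255),-1)
cv2.imwrite("pics/w4o.png",im)
```

```text
[0.57851649 0.00355866 0.12358886]
t 6.70 yaw 1.425->1.422 q7 1.45 TURN [-0.0005 -0.0024  0.001 ] SHIFT [-0.015  -0.0068  0.4679] dist 0.094
```

View pics/w4o.png

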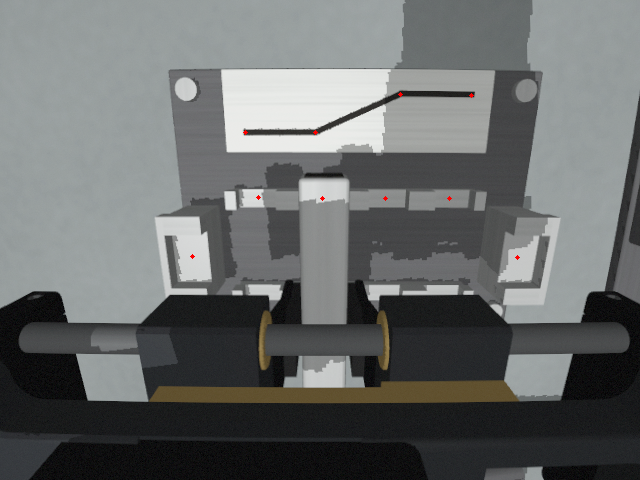

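The overlay matches the seam, cradles and pockets to about 1 px, so I'll lower the tube into cradle2 and release it.

Emit:
{"fn": "play_rows", "kwargs": {"claw": [1,1,1,1,1,1,1], "delta_pos": [[-0.015,-0.007,0.1],[0,0,0.1],[0,0,0.1],[0,0,0.08],[0,0,0.05],[0,0,0.045],[0,0,0.005]], "delta_rot": [[0,-0.0024,0.001],[0,0,0],[0,0,0],[0,0,0],[0,0,0],[0,0,0],[0,0,0]]}}

```text
time: 7.45
ee_pos: [0.5814, -0.0003, 0.0276]
eef_rot: [0.076, 0.997, -0.001, -0.0]
ft_force: [0.7, 0.2, -3.0]
width: 0.0215
grip_force: 30.0
```

Emit:
{"fn": "play_rows", "kwargs": {"claw": [1,0.58,0.58,0.58], "delta_pos": [[0,0,0],[0,0,0],[0,0,0],[0,0,0]], "delta_rot": [[0,0,0],[0,0,0],[0,0,0],[0,0,0]]}}

```text
time: 7.85
ee_pos: [0.5825, 0.0005, 0.0293]
eef_rot: [0.076, 0.997, -0.0, 0.001]
ft_force: [-0.5, -0.1, 0.6]
width: 0.0345
grip_force: 0.0
```

Run:
```python
from h import *
p,M,s=cur(); print(p,s["ft_force"],s["width"])
```

```text
[5.82505728e-01 5.34933194e-04 2.93260259e-02] [-0.45598521 -0.06688952  0.61516651] 0.03447305627245246
```

Emit:
{"fn": "play_rows", "kwargs": {"claw": [0.58,0.58,0.58,0.58,0.3,0.3], "delta_pos": [[0,0,-0.1],[0,0,-0.15],[0,0,-0.15],[0,0,-0.15],[0,0,0],[0,0,0]], "delta_rot": [[0,0,0],[0,0,0],[0,0,0],[0,0,0],[0,0,0],[0,0,-0.0337]]}}

```text
time: 8.45
ee_pos: [0.5824, 0.0008, 0.1397]
eef_rot: [0.023, 1.0, -0.0, 0.002]
ft_force: [-0.3, 0.0, 0.2]
width: 0.046
grip_force: 0.0
```

Run:
```python
from h import *
print(cur()[0]); go((0.5887,-0.375,0.10),np.pi/2-.043)
cam("wrist","w5")
```

```text
[0.5824456  0.00080613 0.13969639]
t 8.45 yaw 1.526->1.528 q7 1.55 TURN [-0.0002  0.0011 -0.0007] SHIFT [-0.112  -1.8759  0.1985] dist 0.378
```

Emit:
{"fn": "play_rows", "kwargs": {"claw": [0.3,0.3,0.3,0.3,0.3,0.3,0.3,0.3], "delta_pos": [[-0.014,-0.21,0],[-0.014,-0.21,0],[-0.014,-0.21,0],[-0.014,-0.21,0],[-0.014,-0.21,0],[-0.014,-0.21,0],[-0.014,-0.21,0.1],[-0.014,-0.21,0.1]], "delta_rot": [[0,0,0],[0,0,0],[0,0,0],[0,0,0],[0,0,0],[0,0,0],[0,0,0],[0,0,0]]}}

```text
time: 9.3
ee_pos: [0.5891, -0.3378, 0.0986]
eef_rot: [0.024, 1.0, -0.001, 0.001]
ft_force: [1.6, 0.6, -0.6]
width: 0.0612
grip_force: 0.0
```

Emit:
{"fn": "play_rows", "kwargs": {"claw": [0.3,0.3,0.3], "delta_pos": [[0,-0.196,0],[0,0,0],[0,0,0]], "delta_rot": [[0,0,0],[0,0,0],[0,0,0]]}}

```text
time: 9.6
ee_pos: [0.5862, -0.3764, 0.0983]
eef_rot: [0.025, 1.0, -0.001, 0.0]
ft_force: [0.6, 1.3, 0.7]
width: 0.0608
grip_force: 0.0
```

Run:
```python
from h import *
print(cur()[0]); go((0.5887,-0.375,0.005),np.pi/2-.043)
c=cam("wrist","w6")
h=cv2.cvtColor(c["pixels"],cv2.COLOR_RGB2GRAY)[:240]
for th in(150,180,200):
  k,l,st,ce=cv2.connectedComponentsWithStats((h>th).astype(np.uint8)); print([(x.tolist(),) for x in st[1:] if x[4]>200])
t=load("w6"); print(proj(c,[(.5887-.065,-.375+.0028-.011,.022),(.5887-.065,-.375+.0028+.011,.022)]))
```

```text
[ 0.58619121 -0.37640732  0.09826674]
t 9.60 yaw 1.521->1.528 q7 2.22 TURN [-0.0004  0.     -0.002 ] SHIFT [-0.0122  0.0076  0.4663] dist 0.093
[([0, 0, 551, 240, 96826],), ([507, 92, 133, 148, 9792],)]
[([167, 109, 83, 85, 3739],), ([312, 167, 29, 22, 330],)]
[([168, 109, 81, 84, 3492],), ([312, 167, 28, 21, 288],)]
[[308.90232404 166.30016206]
 [340.97229532 164.71513413]]
```

The tube's near end reads 312–340 px at row 167, as predicted. I'll grip it.

Emit:
{"fn": "play_rows", "kwargs": {"claw": [0.3,0.3,0.3,0.3,1,1,1,1], "delta_pos": [[-0.012,0.008,0.15],[0,0,0.15],[0,0,0.1],[0,0,0.065],[0,0,0],[0,0,0],[0,0,0],[0,0,0]], "delta_rot": [[0,0,-0.002],[0,0,0],[0,0,0],[0,0,0],[0,0,0],[0,0,0],[0,0,0],[0,0,0]], "squeeze": 30}}

```text
time: 10.45
ee_pos: [0.5903, -0.3742, 0.0074]
eef_rot: [0.02, 1.0, -0.001, 0.001]
ft_force: [0.0, 0.6, -0.2]
width: 0.0368
grip_force: 0.0
```

Emit:
{"fn": "play_rows", "kwargs": {"claw": [1,1,1,1,1,1,1], "delta_pos": [[0,0,0],[0,0,0],[0,0,-0.15],[0,0,-0.15],[0,0,-0.15],[0,0,-0.15],[0,0,0]], "delta_rot": [[0,0,0],[0,0,0],[0,0,0],[0,0,0],[0,0,0],[0,0,0],[0,0,0]]}}

```text
time: 11.15
ee_pos: [0.5911, -0.3752, 0.1309]
eef_rot: [0.02, 1.0, -0.002, 0.004]
ft_force: [0.2, -0.1, -1.9]
width: 0.0215
grip_force: 30.0
```

Run:
```python
from h import *
print(cur()[0]); go(fix(0,.025,0.125),np.pi/2-.149)
```

```text
[ 0.5911393  -0.37520329  0.13094825]
t 11.15 yaw 1.531->1.422 q7 2.22 TURN [-0.0012  0.0024  0.0348] SHIFT [0.3285 2.1067 0.0297] dist 0.426
```

Emit:
{"fn": "play_rows", "kwargs": {"claw": [1,1,1,1,1,1,1,1], "delta_pos": [[0,0,0],[0.033,0.211,0],[0.033,0.211,0],[0.033,0.211,0],[0.033,0.211,0],[0.033,0.211,0],[0.033,0.211,0],[0.033,0.211,0]], "delta_rot": [[-0.0012,0.0024,0.0348],[0,0,0],[0,0,0],[0,0,0],[0,0,0],[0,0,0],[0,0,0],[0,0,0]]}}

```text
time: 11.95
ee_pos: [0.5868, -0.0729, 0.1262]
eef_rot: [0.074, 0.997, 0.001, -0.004]
ft_force: [1.1, -0.4, -2.3]
width: 0.0219
grip_force: 30.0
```

Emit:
{"fn": "play_rows", "kwargs": {"claw": [1,1,1,1,1], "delta_pos": [[0.033,0.211,0],[0.033,0.211,0],[0.033,0.211,0],[0,0,0],[0,0,0]], "delta_rot": [[0,0,0],[0,0,0],[0,0,0],[0,0,0],[0,0,0]]}}

```text
time: 12.45
ee_pos: [0.5862, 0.0546, 0.1265]
eef_rot: [0.073, 0.997, 0.001, -0.004]
ft_force: [0.1, -1.3, -2.3]
width: 0.0217
grip_force: 30.0
```

Run:
```python
from h import *
print(cur()[0]); go(fix(0,.025,0.0285),np.pi/2-.149)
```

```text
[0.58615891 0.05455543 0.12653036]
t 12.45 yaw 1.425->1.422 q7 1.38 TURN [ 0.0005 -0.0025  0.0009] SHIFT [-0.0151 -0.0146  0.4902] dist 0.098
```

Emit:
{"fn": "play_rows", "kwargs": {"claw": [1,1,1,1,1,1,1], "delta_pos": [[-0.015,-0.0146,0.1],[0,0,0.1],[0,0,0.1],[0,0,0.09],[0,0,0.05],[0,0,0.05],[0,0,0]], "delta_rot": [[0.0005,-0.0025,0.001],[0,0,0],[0,0,0],[0,0,0],[0,0,0],[0,0,0],[0,0,0]]}}

```text
time: 13.15
ee_pos: [0.5887, 0.0494, 0.0284]
eef_rot: [0.076, 0.997, -0.0, -0.0]
ft_force: [-0.5, -1.0, -3.6]
width: 0.0217
grip_force: 30.0
```

Emit:
{"fn": "play_rows", "kwargs": {"claw": [1,0.6,0.6,0.6], "delta_pos": [[0,0,0],[0,0,0],[0,0,0],[0,0,0]], "delta_rot": [[0,0,0],[0,0,0],[0,0,0],[0,0,0]]}}

```text
time: 13.55
ee_pos: [0.5899, 0.0503, 0.0302]
eef_rot: [0.076, 0.997, 0.0, 0.001]
ft_force: [-0.7, 0.3, -0.1]
width: 0.0331
grip_force: 0.0
```

Emit:
{"fn": "play_rows", "kwargs": {"claw": [0.6,0.6,0.6,0.6,0.6,0.3,0.3,0.3], "delta_pos": [[0,0,-0.1],[0,0,-0.2],[0,0,-0.2],[0,0,-0.2],[0,0,-0.2],[0,0,0],[0,0,0],[0,0,0]], "delta_rot": [[0,0,0],[0,0,0],[0,0,0],[0,0,0],[0,0,0],[0,0,0],[0,0,0],[0,0,0]]}}

```text
time: 14.35
ee_pos: [0.5885, 0.0501, 0.2085]
eef_rot: [0.076, 0.997, 0.0, 0.0]
ft_force: [0.1, 0.3, -0.8]
width: 0.0512
grip_force: 0.0
```

Run:
```python
from h import *
print(cur()[0])
a,b=load("w1"),load("w2")
# bar ends top corners from w1/w2 for a first guess
P=tri(a,[(441,22),(465,23),(406,231),(429,235)],b,[(610,24),(636,26),(553,236),(575,239)]);print(P.round(4))
go((0.64,0.20,0.22),np.pi/2-.149)
```

```text
[0.58853898 0.05010589 0.20852039]
[[ 4.579e-01  2.791e-01 -1.100e-03  1.000e-04]
 [ 4.611e-01  3.055e-01  7.100e-03  1.000e-04]
 [ 7.171e-01  2.511e-01  4.200e-03  4.000e-04]
 [ 7.224e-01  2.839e-01  3.400e-03  1.000e-03]]
t 14.35 yaw 1.419->1.422 q7 1.35 TURN [ 0.0001  0.0001 -0.0009] SHIFT [-0.1432  0.7794 -0.0574] dist 0.159
```

Emit:
{"fn": "play_rows", "kwargs": {"claw": [0.3,0.3,0.3,0.3,0.3,0.3,0.3,0.3], "delta_pos": [[0,0,0],[-0.06,0.2,0],[-0.06,0.2,0],[-0.06,0.2,0],[-0.06,0.2,0],[-0.06,0.2,0],[0,0,0],[0,0,0]], "delta_rot": [[0,0,-0.0175],[0,0,0],[0,0,0],[0,0,0],[0,0,0],[0,0,0],[0,0,0],[0,0,0]]}}

```text
time: 15.15
ee_pos: [0.6675, 0.244, 0.2072]
eef_rot: [0.048, 0.999, -0.001, -0.001]
ft_force: [0.4, -1.0, -0.9]
width: 0.0606
grip_force: 0.0
```

Run:
```python
from h import *
print(cur()[0]); c=cam("wrist","w7"); 
im=c["pixels"][:,:,::-1].copy()
def B(x,y,th,P): 
    cs,s=np.cos(th),np.sin(th); return np.array([(x+cs*l-s*w,y+s*l+cs*w,z) for l,w,z in P])
blk=[(l,w,.04) for l in(-.03,.03) for w in(-.012,.012)]+[(-.13,-.015,.01),(-.13,.015,.01),(.13,.015,.01),(.13,-.015,.01)]
for u in proj(c,B(.590,.279,-.094,blk)): cv2.circle(im,tuple(int(round(v)) for v in u),2,(0,0,255),-1); print(u.round(1),end=" ")
cv2.imwrite("pics/w7o.png",im)
```

```text
[0.66752123 0.24403932 0.20722795]
[340.6 105.3] [367.1 105.4] [339.8 172.5] [365.  172.6] [337.1  -6.4] [369.7  -6.3] [361.7 261.3] [334.8 261.3]
```

View pics/w7o.png

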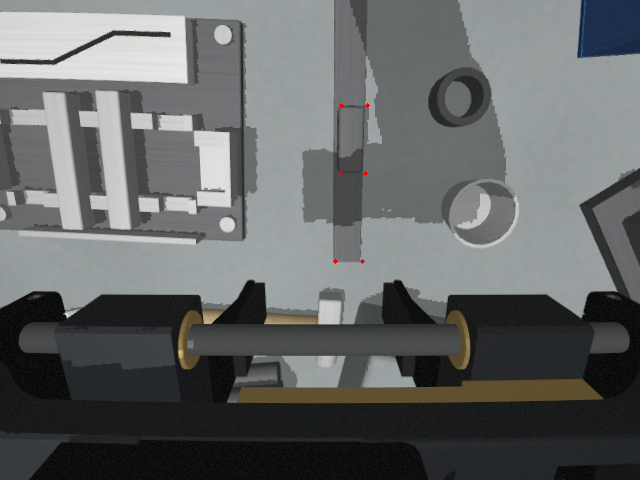

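The overlay agrees within 2 px: block corners at (340,105) and (365,172), so the bar is about 2 mm further right. Both tubes are seated in cradles. Next is gripping the bar.

Run:
```python
from h import *
go((.590,.277,.06),np.pi/2-.094)
```

```text
t 15.20 yaw 1.473->1.477 q7 1.17 TURN [-0.0005 -0.0001 -0.0011] SHIFT [0.4036 0.1352 0.7401] dist 0.171
```

Emit:
{"fn": "play_rows", "kwargs": {"claw": [0.3,0.3,0.3,0.3,0.3,0.3,0.3], "delta_pos": [[0.1,0.034,0.18],[0.1,0.034,0.18],[0.1,0.034,0.18],[0.1,0.034,0.18],[0,0,0],[0,0,0],[0,0,0]], "delta_rot": [[0,0,-0.001],[0,0,0],[0,0,0],[0,0,0],[0,0,0],[0,0,0],[0,0,0]]}}

```text
time: 15.9
ee_pos: [0.5934, 0.2768, 0.0676]
eef_rot: [0.048, 0.999, 0.001, 0.002]
ft_force: [0.8, 0.0, 0.4]
width: 0.0608
grip_force: 0.0
```

Run:
```python
from h import *
print(cur()[0]);go((.590,.277,.015),np.pi/2-.094)
```

```text
[0.59337071 0.27681853 0.06757691]
t 15.90 yaw 1.475->1.477 q7 1.09 TURN [ 0.0005  0.0014 -0.0006] SHIFT [ 0.0169 -0.0007  0.2629] dist 0.053
```

Emit:
{"fn": "play_rows", "kwargs": {"claw": [0.3,0.3,0.3,0.3,1,1,1,1], "delta_pos": [[0.017,0,0.1],[0,0,0.1],[0,0,0.06],[0,0,0],[0,0,0],[0,0,0],[0,0,0],[0,0,0]], "delta_rot": [[0,0.001,0],[0,0,0],[0,0,0],[0,0,0],[0,0,0],[0,0,0],[0,0,0],[0,0,0]], "squeeze": 50}}

```text
time: 16.7
ee_pos: [0.5883, 0.2785, 0.0142]
eef_rot: [0.047, 0.999, 0.001, -0.0]
ft_force: [-0.1, 0.4, 0.8]
width: 0.0365
grip_force: 0.0
```

Emit:
{"fn": "play_rows", "kwargs": {"claw": [1,1,1], "delta_pos": [[0,0,0],[0,0,0],[0,0,0]], "delta_rot": [[0,0,0],[0,0,0],[0,0,0]]}}

```text
time: 17.0
ee_pos: [0.5881, 0.2775, 0.0138]
eef_rot: [0.047, 0.999, -0.0, -0.001]
ft_force: [-1.9, -4.8, 4.7]
width: 0.0236
grip_force: 50.0
```

Emit:
{"fn": "play_rows", "kwargs": {"claw": [1,1,1,1,1,1], "delta_pos": [[0,0,-0.05],[0,0,-0.1],[0,0,-0.15],[0,0,-0.2],[0,0,-0.2],[0,0,0]], "delta_rot": [[0,0,0],[0,0,0],[0,0,0],[0,0,0],[0,0,0],[0,0,0]]}}

```text
time: 17.6
ee_pos: [0.5906, 0.2798, 0.1598]
eef_rot: [0.047, 0.999, 0.003, 0.003]
ft_force: [1.7, -0.1, -6.8]
width: 0.0237
grip_force: 50.0
```

Run:
```python
from h import *
print(cur()[0]);go(fix(0,0,0.16),-.149)
```

```text
[0.59058439 0.27981211 0.15978338]
t 17.60 yaw 1.477->2.993 q7 1.07 TURN [ 3.000e-04  2.900e-03 -4.824e-01] SHIFT [ 1.2567e+00 -1.6040e-01 -1.1000e-03] dist 0.253
```

Emit:
{"fn": "play_rows", "kwargs": {"claw": [1,1,1,1,1,1,1,1], "delta_pos": [[0,0,0],[0,0,0],[0,0,0],[0,0,0],[0,0,0],[0,0,0],[0,0,0],[0,0,0]], "delta_rot": [[0,0,0.043],[0,0,0.043],[0,0,0.043],[0,0,0.043],[0,0,0.043],[0,0,0.043],[0,0,0.043],[0,0,0.043]]}}

```text
time: 18.4
ee_pos: [0.587, 0.2784, 0.1518]
eef_rot: [0.556, 0.831, -0.001, -0.002]
ft_force: [0.6, 0.6, -7.4]
width: 0.0235
grip_force: 50.0
```

Emit:
{"fn": "play_rows", "kwargs": {"claw": [1,1,1,1,1], "delta_pos": [[0,0,0],[0,0,0],[0,0,0],[0,0,0],[0,0,0]], "delta_rot": [[0,0,0.043],[0,0,0.043],[0,0,0.043],[0,0,0.043],[0,0,0]]}}

```text
time: 18.9
ee_pos: [0.5871, 0.2785, 0.1519]
eef_rot: [0.757, 0.654, -0.002, -0.001]
ft_force: [-0.7, 0.5, -7.4]
width: 0.0236
grip_force: 50.0
```

Run:
```python
from h import *
print(cur()[0]);go(fix(0,0,0.14),-.149)
```

```text
[0.5870608  0.27851448 0.15189894]
t 18.90 yaw -0.146->-0.149 q7 -0.44 TURN [-0.0012  0.0003  0.0011] SHIFT [-1.2476  0.1769  0.0595] dist 0.252
```

Emit:
{"fn": "play_rows", "kwargs": {"claw": [1,1,1,1,1,1,1,1], "delta_pos": [[-0.178,0.025,0],[-0.178,0.025,0],[-0.178,0.025,0],[-0.178,0.025,0],[-0.178,0.025,0],[-0.178,0.025,0],[-0.178,0.025,0],[0,0,0]], "delta_rot": [[-0.0012,0,0.001],[0,0,0],[0,0,0],[0,0,0],[0,0,0],[0,0,0],[0,0,0],[0,0,0]]}}

```text
time: 19.7
ee_pos: [0.5855, 0.0195, 0.1533]
eef_rot: [0.758, 0.652, -0.0, 0.002]
ft_force: [0.7, 0.1, -6.9]
width: 0.0238
grip_force: 50.0
```

Emit:
{"fn": "play_rows", "kwargs": {"claw": [1,1], "delta_pos": [[0,0,0.05],[0,0,0]], "delta_rot": [[0,0,0],[0,0,0]]}}

```text
time: 19.9
ee_pos: [0.5851, 0.028, 0.1414]
eef_rot: [0.756, 0.655, -0.0, -0.0]
ft_force: [0.0, 1.5, -6.5]
width: 0.0235
grip_force: 50.0
```

Run:
```python
from h import *
print(cur()[0]);go(fix(0,0,0.062),-.149)
c=cam("wrist","w8"); im=c["pixels"][:,:,::-1].copy()
z=cur()[0][2]
for x,y,zz in[(0,.122,.046),(.02,.109,.058),(-.02,.109,.058),(.02,.135,.058),(-.02,.135,.058),(-.015,.13,z-.004),(.015,.13,z-.004)]:
    u=proj(c,fix(x,y,zz))[0]; cv2.circle(im,tuple(int(round(v)) for v in u),2,(0,0,255),-1)
cv2.imwrite("pics/w8o.png",im)
```

```text
[0.58512674 0.02797113 0.14136417]
t 19.90 yaw -0.144->-0.149 q7 -0.06 TURN [-0.0003 -0.0001  0.0017] SHIFT [-0.0074  0.0005  0.3968] dist 0.079
```

View pics/w8o.png

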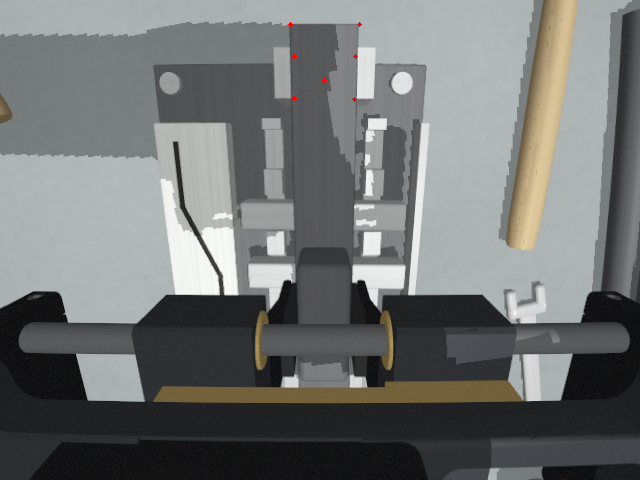

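The bar end at (291,24)–(359,24) lies right on the prediction and is centred on the pocket. I'll lower it.

Emit:
{"fn": "play_rows", "kwargs": {"claw": [1,1,1,1,1,1,1,1], "delta_pos": [[-0.007,0,0.08],[0,0,0.08],[0,0,0.08],[0,0,0.06],[0,0,0.05],[0,0,0.03],[0,0,0.015],[0,0,0]], "delta_rot": [[0,0,0.0017],[0,0,0],[0,0,0],[0,0,0],[0,0,0],[0,0,0],[0,0,0],[0,0,0]]}}

```text
time: 20.75
ee_pos: [0.5863, 0.0252, 0.0644]
eef_rot: [0.759, 0.651, 0.001, 0.001]
ft_force: [0.8, -0.1, -7.3]
width: 0.0238
grip_force: 50.0
```

Emit:
{"fn": "play_rows", "kwargs": {"claw": [1,1], "delta_pos": [[0,0,0],[0,0,0]], "delta_rot": [[0,0,0],[0,0,0]]}}

```text
time: 20.95
ee_pos: [0.5867, 0.0253, 0.065]
eef_rot: [0.759, 0.651, 0.001, 0.001]
ft_force: [-0.4, 0.1, -6.8]
width: 0.0231
grip_force: 50.0
```

Run:
```python
from h import *
print(cur()[0],cur()[2]["ft_force"]);go(fix(0,0,0.0598),-.149)
```

```text
[0.58667355 0.02528596 0.06503911] [-0.43100242  0.07578306 -6.78798878]
t 20.95 yaw -0.153->-0.149 q7 -0.01 TURN [ 0.001  -0.0003 -0.0012] SHIFT [ 0.0048 -0.0092  0.0262] dist 0.006
```

Still carrying the full weight, 5 mm to go.

Emit:
{"fn": "play_rows", "kwargs": {"claw": [1,1,1,1,1,1], "delta_pos": [[0.004,-0.008,0.005],[0,0,0.01],[0,0,0.006],[0,0,0.004],[0,0,0],[0,0,0]], "delta_rot": [[0,0,-0.001],[0,0,0],[0,0,0],[0,0,0],[0,0,0],[0,0,0]]}}

```text
time: 21.55
ee_pos: [0.5847, 0.0264, 0.0597]
eef_rot: [0.758, 0.652, 0.001, 0.0]
ft_force: [-3.9, 0.9, 0.7]
width: 0.0238
grip_force: 50.0
```

Emit:
{"fn": "play_rows", "kwargs": {"claw": [0.6,0.6,0.6,0.6,0.6], "delta_pos": [[0,0,0],[0,0,0],[0,0,0],[0,0,0],[0,0,0]], "delta_rot": [[0,0,0],[0,0,0],[0,0,0],[0,0,0],[0,0,0]]}}

```text
time: 22.05
ee_pos: [0.585, 0.0262, 0.0595]
eef_rot: [0.758, 0.652, 0.001, 0.001]
ft_force: [0.2, -0.5, 0.3]
width: 0.0344
grip_force: 0.0
```

Emit:
{"fn": "play_rows", "kwargs": {"claw": [0.6,0.6,0.6,0.6,0.3,0.3,0.3], "delta_pos": [[0,0,-0.1],[0,0,-0.2],[0,0,-0.2],[0,0,-0.2],[0,0,-0.1],[0,0,0],[0,0,0]], "delta_rot": [[0,0,0],[0,0,0],[0,0,0],[0,0,0],[0,0,0],[0,0,0],[0,0,0]]}}

```text
time: 22.75
ee_pos: [0.5844, 0.0264, 0.2192]
eef_rot: [0.758, 0.652, 0.001, 0.001]
ft_force: [0.3, 0.5, -0.4]
width: 0.0513
grip_force: 0.0
```

Run:
```python
from h import *
print(cur()[0]);t=load("t1")
c=cam("wrist","w9")
# stand posts rough: handle ends in top view / scene view
P=tri(t,[(155,207),(170,252)],load("s1"),[(446,228),(462,256)]); print(P.round(3))
go((0.40,0.27,0.28),-.149)
```

```text
[0.58443321 0.02640908 0.2192285 ]
[[0.427 0.335 0.201 0.037]
 [0.353 0.396 0.001 0.039]]
t 22.80 yaw -0.149->-0.149 q7 -0.10 TURN [ 0.0003 -0.     -0.0001] SHIFT [ 1.0678 -1.0906 -0.3079] dist 0.311
```

View pics/w9.png

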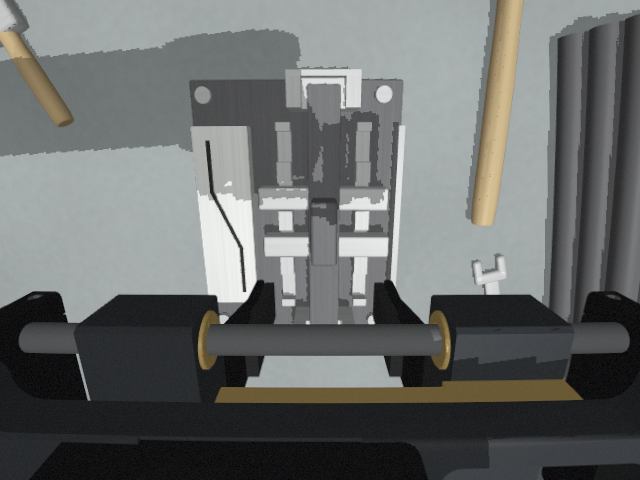

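The bar's left end sits in its pocket at (323,88) over both tubes. I'll move to view the tracer stand from two places.

Emit:
{"fn": "play_rows", "kwargs": {"claw": [0.3,0.3,0.3,0.3,0.3,0.3,0.3,0.3], "delta_pos": [[0.15,-0.155,-0.04],[0.15,-0.155,-0.04],[0.15,-0.155,-0.04],[0.15,-0.155,-0.04],[0.15,-0.155,-0.04],[0.15,-0.155,-0.04],[0.15,-0.155,0],[0,0,0]], "delta_rot": [[0,0,0],[0,0,0],[0,0,0],[0,0,0],[0,0,0],[0,0,0],[0,0,0],[0,0,0]]}}

```text
time: 23.6
ee_pos: [0.3967, 0.271, 0.2657]
eef_rot: [0.755, 0.656, -0.0, 0.0]
ft_force: [0.2, -0.1, 0.0]
width: 0.0606
grip_force: 0.0
```

Emit:
{"fn": "play_rows", "kwargs": {"claw": [0.3,0.3], "delta_pos": [[0,0,0],[0,0,0]], "delta_rot": [[0,0,0],[0,0,0]]}}

```text
time: 23.8
ee_pos: [0.4015, 0.2651, 0.2663]
eef_rot: [0.758, 0.652, 0.0, 0.001]
ft_force: [0.2, -0.1, 0.6]
width: 0.0608
grip_force: 0.0
```

Run:
```python
from h import *
print(cur()[0]); cam("wrist","x1")
```

```text
[0.40149119 0.26508202 0.26626559]
```

Emit:
{"fn": "play_rows", "kwargs": {"claw": [0.3,0.3,0.3,0.3,0.3], "delta_pos": [[0,-0.15,0],[0,-0.15,0],[0,-0.1,0],[0,0,0],[0,0,0]], "delta_rot": [[0,0,0],[0,0,0],[0,0,0],[0,0,0],[0,0,0]]}}

```text
time: 24.35
ee_pos: [0.3227, 0.2775, 0.2669]
eef_rot: [0.758, 0.652, 0.001, 0.001]
ft_force: [0.4, -0.1, -0.1]
width: 0.0609
grip_force: 0.0
```

Run:
```python
from h import *
print(cur()[0],cur()[2]["joint_positions"].round(2)); cam("wrist","x2")
a,b=load("x1")["pixels"],load("x2")["pixels"]
cv2.imwrite("pics/x12.png",np.vstack([a[:300],b[:300]])[:,:,::-1])
```

```text
[0.32274919 0.27753451 0.26688829] [-1.28 -0.18  0.41  1.9   0.07  1.41 -1.04]
```

View pics/x12.png

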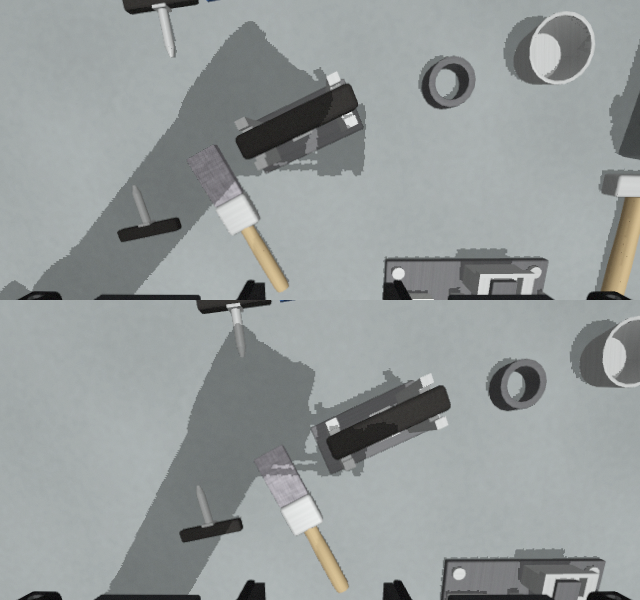

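```bash
cat > st.py <<'E'
from h import *
from scipy.optimize import least_squares
a,b=load("x1"),load("x2"); rects=[]
for c in(a,b):
    g=cv2.cvtColor(c["pixels"],cv2.COLOR_RGB2GRAY)[:260]
    k,l,st,ce=cv2.connectedComponentsWithStats((g<48).astype(np.uint8))
    for i in range(1,k):
        if st[i,4]>1500 and 200<ce[i][0]<460 and 50<ce[i][1]<180:
            m=cv2.minAreaRect(np.argwhere(l==i)[:,::-1].astype(np.float32)); bp=cv2.boxPoints(m); bp=bp[np.argsort(bp[:,0])]; print(st[i],m); rects.append(bp)
print(tri(a,rects[0],b,rects[1]).round(4)); print(tri(a,[r.mean(0) for r in rects[:1]],b,[rects[1].mean(0)]).round(4))
pa=[(333,78),(350,120)];pb=[(427,81),(441,124)]
print("prongs",tri(a,pa,b,pb).round(4))
# silhouette fit of box 110x22x22 : hull of projected corners -> bounding rect vs measured corners
box=np.array([(x,y,z) for x in(-.055,.055) for y in(-.011,.011) for z in(-.011,.011)])
def rect(c,q):
    cs,s=np.cos(q[3]),np.sin(q[3]); P=box@np.array([[cs,-s,0],[s,cs,0],[0,0,1]]).T+q[:3]
    return proj(c,P)
def f(q):
    o=[]
    for c,bp in((a,rects[0]),(b,rects[1])):
        e=bp[np.argmax(bp[:,0])]-bp[0]; ctr=bp.mean(0)
        d=[bp[i]-bp[0] for i in(1,2,3)]; L=max(d[:2]+d[2:],key=lambda v:0)
        m=cv2.minAreaRect(bp.astype(np.float32)); w=cv2.boxPoints(m); e1=w[1]-w[0]; e2=w[2]-w[1]
        for e in(e1,e2):
            n=e/np.linalg.norm(e); u=rect(c,q)@n; v=w@n; o+=[u.max()-v.max(),u.min()-v.min()]
    return o
s=least_squares(f,[.41,.385,.111,-.6]); s2=least_squares(lambda q:f([q[0],q[1],.111,q[2]]),[.41,.385,-.6])
print(s.x.round(4),np.round(s.fun,1)); print(s2.x.round(4),np.round(s2.fun,1))
E
python3 st.py
```

```text
[ 236   84  122   75 2745] ((296.33551025390625, 121.55455017089844), (27.34377670288086, 126.52945709228516), 64.53665161132812)
[ 327   86  116   74 1571] ((387.8272399902344, 122.25778198242188), (25.01557731628418, 128.91004943847656), 64.79887390136719)
[[3.364e-01 3.593e-01 1.168e-01 1.100e-03]
 [3.428e-01 3.379e-01 1.187e-01 7.000e-04]
 [4.414e-01 3.888e-01 1.151e-01 3.000e-04]
 [4.488e-01 3.684e-01 1.169e-01 1.900e-03]]
[[0.3932 0.3638 0.1159 0.0004]]
prongs [[0.4295 0.3928 0.1167 0.0009]
 [0.4391 0.3569 0.1171 0.002 ]]
[0.3921 0.3638 0.102  0.2788] [ 0.6  0.4  0.6 -0.6 -0.2 -0.9  0.5 -0.5]
[0.3914 0.3632 0.2781] [ 1.1 -2.7  0.6 -1.4  2.8 -1.6  1.6 -0.2]
```

The stand resolves to centre (0.3925, 0.3635) at angle 0.278, with prong tops at 0.117 m, which agrees with the nominal height. I'll turn the tool and move above it.

Emit:
{"fn": "play_rows", "kwargs": {"claw": [0.3,0.3,0.3,0.3,0.3,0.3,0.3,0.3], "delta_pos": [[0,0.12,0],[0,0.12,0],[0,0.12,0],[0,0,0],[0,0,0],[0,0,0],[0,0,0],[0,0,0]], "delta_rot": [[0,0,-0.0424],[0,0,-0.0424],[0,0,-0.0424],[0,0,-0.0424],[0,0,-0.0424],[0,0,-0.0424],[0,0,-0.0424],[0,0,-0.0424]]}}

```text
time: 25.2
ee_pos: [0.3948, 0.2761, 0.2669]
eef_rot: [0.32, 0.947, 0.0, 0.001]
ft_force: [-0.3, -0.3, 0.3]
width: 0.0607
grip_force: 0.0
```

Emit:
{"fn": "play_rows", "kwargs": {"claw": [0.3,0.3,0.3,0.3,0.3,0.3,0.3,0.3], "delta_pos": [[0,0,0],[0,0,0],[0,0,0],[0,0,0],[0,0,0],[0,0,0],[0,0,0],[0,0,0]], "delta_rot": [[0,0,-0.0424],[0,0,-0.0424],[0,0,-0.0424],[0,0,-0.0424],[0,0,-0.0424],[0,0,-0.0424],[0,0,-0.0424],[0,0,0]]}}

```text
time: 26.0
ee_pos: [0.3946, 0.2762, 0.2669]
eef_rot: [-0.138, 0.99, -0.0, 0.001]
ft_force: [-0.6, -0.2, 0.2]
width: 0.0612
grip_force: 0.0
```

Run:
```python
from h import *
print(cur()[0]); go((.3925,.3635,.16),np.pi/2+.278)
```

```text
[0.39464325 0.27615753 0.26689098]
t 26.00 yaw 1.849->1.849 q7 1.13 TURN [-0.0004  0.0007 -0.    ] SHIFT [-0.1095  0.4229  0.5345] dist 0.138
```

Emit:
{"fn": "play_rows", "kwargs": {"claw": [0.3,0.3,0.3,0.3,0.3,0.3,0.3], "delta_pos": [[-0.027,0.1057,0.05],[-0.027,0.1057,0.05],[-0.027,0.1057,0.05],[-0.028,0.1057,0.1],[0,0,0.14],[0,0,0.14],[0,0,0]], "delta_rot": [[0,0,0],[0,0,0],[0,0,0],[0,0,0],[0,0,0],[0,0,0],[0,0,0]]}}

```text
time: 26.7
ee_pos: [0.3908, 0.3623, 0.1577]
eef_rot: [-0.136, 0.991, -0.003, -0.001]
ft_force: [-0.3, -0.6, -0.3]
width: 0.0608
grip_force: 0.0
```

Run:
```python
from h import *
print(cur()[0]); go((.3925,.3635,.0923),np.pi/2+.278)
c=cam("wrist","x3")
im=c["pixels"][:,:,::-1].copy(); cs,s=np.cos(.278),np.sin(.278)
for l in(-.055,.055):
  for w in(-.011,.011):
    u=proj(c,(.3925+cs*l-s*w,.3635+s*l+cs*w,.122))[0]; cv2.circle(im,tuple(int(round(v)) for v in u),2,(0,0,255),-1)
cv2.imwrite("pics/x3o.png",im)
```

```text
[0.39079689 0.3623241  0.15768153]
t 26.70 yaw 1.844->1.849 q7 1.10 TURN [-0.0016 -0.0007 -0.0015] SHIFT [-0.0098  0.0033  0.3269] dist 0.065
```

View pics/x3o.png

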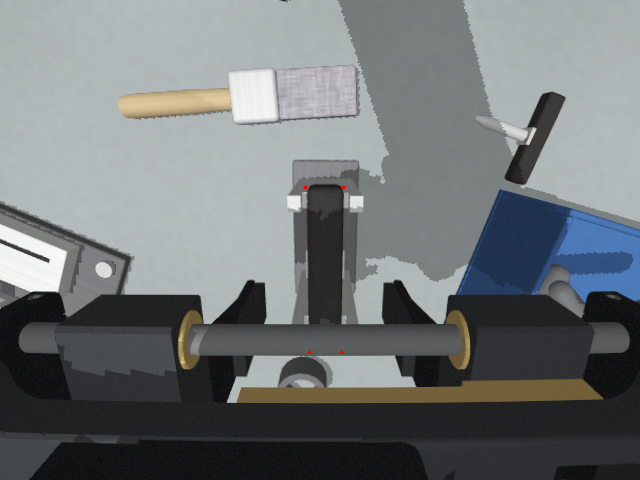

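Handle end at (325,186) is centred and where predicted, so I'll descend and grip.

Emit:
{"fn": "play_rows", "kwargs": {"claw": [0.3,0.3,0.3,0.3,1,1,1,1], "delta_pos": [[-0.009,0.003,0.1],[0,0,0.12],[0,0,0.1],[0,0,0.007],[0,0,0],[0,0,0],[0,0,0],[0,0,0]], "delta_rot": [[-0.0016,-0.0007,-0.0015],[0,0,0],[0,0,0],[0,0,0],[0,0,0],[0,0,0],[0,0,0],[0,0,0]], "squeeze": 45}}

```text
time: 27.55
ee_pos: [0.3936, 0.366, 0.0966]
eef_rot: [-0.141, 0.99, 0.003, 0.002]
ft_force: [-0.4, 0.3, 0.3]
width: 0.0368
grip_force: 0.0
```

Emit:
{"fn": "play_rows", "kwargs": {"claw": [1,1,1,1], "delta_pos": [[0,0,0],[0,0,0],[0,0,0],[0,0,0]], "delta_rot": [[0,0,0],[0,0,0],[0,0,0],[0,0,0]]}}

```text
time: 27.95
ee_pos: [0.3934, 0.3656, 0.0959]
eef_rot: [-0.141, 0.99, 0.003, 0.002]
ft_force: [-0.7, -1.2, 3.8]
width: 0.0213
grip_force: 45.0
```

Run:
```python
from h import *
p,M,s=cur();print(p.round(5),s["ft_force"],R.from_matrix(M).as_quat().round(4)); go((.3925,.3635,.0923),np.pi/2+.278)
```

```text
[0.39339 0.36561 0.09592] [-0.69422084 -1.20019845  3.8309264 ] [-0.1407  0.9901  0.0026  0.0019]
t 27.95 yaw 1.853->1.849 q7 1.15 TURN [0.0015 0.0014 0.0014] SHIFT [ 0.0072 -0.0089  0.0181] dist 0.004
```

Emit:
{"fn": "play_rows", "kwargs": {"claw": [1,1,1,1,1,1,1], "delta_pos": [[0,0,-0.05],[0,0,-0.1],[0,0,-0.1],[0,0,-0.15],[0,0,-0.15],[0,0,0],[0,0,0]], "delta_rot": [[0,0,0],[0,0,0],[0,0,0],[0,0,0],[0,0,0],[0,0,0],[0,0,0]]}}

```text
time: 28.65
ee_pos: [0.393, 0.3652, 0.2061]
eef_rot: [-0.141, 0.99, 0.003, 0.002]
ft_force: [0.0, -0.3, -2.4]
width: 0.0215
grip_force: 45.0
```

Emit:
{"fn": "play_rows", "kwargs": {"claw": [1,1,1,1,1], "delta_pos": [[0,0,0],[0,0,0],[0,0,0],[0,0,0],[0,0,0]], "delta_rot": [[0.0015,0.0014,0.034],[0,0,0.034],[0,0,0.034],[0,0,0.035],[0,0,0]]}}

```text
time: 29.15
ee_pos: [0.3924, 0.3645, 0.2044]
eef_rot: [0.075, 0.997, -0.001, -0.001]
ft_force: [0.2, -0.7, -1.5]
width: 0.0216
grip_force: 45.0
```

Run:
```python
from h import *
print(cur()[0],cur()[2]["ft_force"]); go(fix(-.115+.0014,.08,.17),np.pi/2-.149)
cam("scene","s2"); cam("top","t2")
```

```text
[0.39239054 0.36454725 0.20442202] [ 0.19695206 -0.72231598 -1.50794721]
t 29.15 yaw 1.421->1.422 q7 0.67 TURN [-0.0007 -0.0004 -0.0002] SHIFT [-0.6353 -1.1285  0.1721] dist 0.261
```

Emit:
{"fn": "play_rows", "kwargs": {"claw": [1,1,1,1,1,1,1,1], "delta_pos": [[-0.106,-0.188,0.02],[-0.106,-0.188,0.03],[-0.106,-0.188,0.03],[-0.106,-0.188,0.03],[-0.106,-0.188,0.03],[-0.106,-0.188,0.03],[0,0,0],[0,0,0]], "delta_rot": [[0,0,0],[0,0,0],[0,0,0],[0,0,0],[0,0,0],[0,0,0],[0,0,0],[0,0,0]]}}

```text
time: 30.05
ee_pos: [0.4855, 0.1222, 0.1713]
eef_rot: [0.074, 0.997, -0.0, -0.0]
ft_force: [-0.4, 1.0, -1.9]
width: 0.0214
grip_force: 45.0
```

```bash
cat >> h.py <<'E'
def tip():
    p,M,s=cur(); t=p+M@np.array([.0014,0,.0649]); c,sn=np.cos(FX[2]),np.sin(FX[2]); d=t[:2]-FX[:2]
    print("tip in fixture mm",(1e3*np.array([c*d[0]+sn*d[1],-sn*d[0]+c*d[1],t[2]])).round(1),"ft",s["ft_force"].round(1),"t",s["time"]); return t
E
python3 - <<'E'
from h import *
t=tip(); go(fix(-.115+.0014,.08,.0985),np.pi/2-.149)
c=cam("scene","s3"); cam("top","t3"); w=cam("wrist","x4")
print("scene tip px",proj(c,t))
u=proj(c,t)[0].astype(int); im=c["pixels"][u[1]-60:u[1]+40,u[0]-80:u[0]+80,::-1].copy(); im=cv2.resize(im,None,fx=5,fy=5,interpolation=cv2.INTER_CUBIC)
k=((proj(c,t)[0]-[u[0]-80,u[1]-60])*5).astype(int); cv2.circle(im,tuple(int(v) for v in k),3,(0,0,255),-1); cv2.imwrite("pics/s3c.png",im)
E
```

```text
tip in fixture mm [-114.1   79.8  106.4] ft [-0.4  1.  -1.9] t 30.05
t 30.05 yaw 1.423->1.422 q7 1.16 TURN [-0.0001 -0.0003  0.0003] SHIFT [0.0049 0.0008 0.3642] dist 0.073
scene tip px [[365.37450995 267.61799982]]
```

View pics/s3c.png

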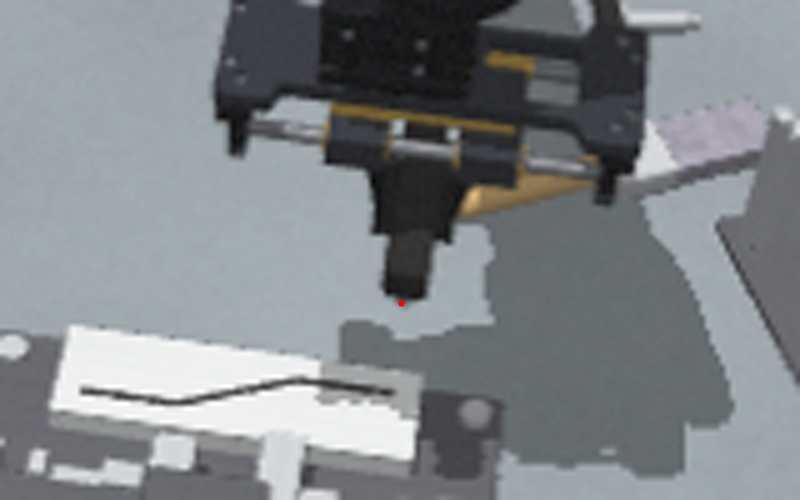

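The handle hides the stem in this view, but the predicted tip at (401,303) lies just under the handle's near end, as it should. Descending to just above the seam start.

Emit:
{"fn": "play_rows", "kwargs": {"claw": [1,1,1,1,1,1,1,1], "delta_pos": [[0.005,0.001,0.08],[0,0,0.08],[0,0,0.08],[0,0,0.06],[0,0,0.04],[0,0,0.02],[0,0,0],[0,0,0]], "delta_rot": [[0,0,0],[0,0,0],[0,0,0],[0,0,0],[0,0,0],[0,0,0],[0,0,0],[0,0,0]]}}

```text
time: 31.0
ee_pos: [0.4849, 0.1236, 0.1001]
eef_rot: [0.074, 0.997, 0.0, 0.0]
ft_force: [1.0, 0.1, -1.0]
width: 0.0214
grip_force: 45.0
```

Run:
```python
from h import *
tip()
```

```text
tip in fixture mm [-114.8   81.2   35.2] ft [ 1.   0.1 -1. ] t 31.0
```

Emit:
{"fn": "play_rows", "kwargs": {"claw": [1,1,1,1], "delta_pos": [[0.001,0,0.008],[0,0,0.008],[0,0,0],[0,0,0]], "delta_rot": [[0,0,0],[0,0,0],[0,0,0],[0,0,0]]}}

```text
time: 31.4
ee_pos: [0.4843, 0.1235, 0.0965]
eef_rot: [0.074, 0.997, -0.0, -0.0]
ft_force: [0.5, 0.3, -1.7]
width: 0.0217
grip_force: 45.0
```

Run:
```python
from h import *
tip()
```

```text
tip in fixture mm [-115.4   81.    31.6] ft [ 0.5  0.3 -1.7] t 31.4
```

Emit:
{"fn": "play_rows", "kwargs": {"claw": [1,1,1,1,1,1,1,1], "delta_pos": [[0,-0.01,0],[0,-0.01,0],[0,-0.01,0],[0,-0.01,0],[0,-0.01,0],[0,-0.01,0],[0,-0.01,0],[0,-0.01,0]], "delta_rot": [[0,0,0],[0,0,0],[0,0,0],[0,0,0],[0,0,0],[0,0,0],[0,0,0],[0,0,0]]}}

```text
time: 32.2
ee_pos: [0.4819, 0.1075, 0.0965]
eef_rot: [0.074, 0.997, -0.0, -0.0]
ft_force: [0.9, -0.1, -1.3]
width: 0.0217
grip_force: 45.0
```

Run:
```python
from h import *
tip()
```

```text
tip in fixture mm [-115.4   64.8   31.6] ft [ 0.9 -0.1 -1.3] t 32.2
```

Emit:
{"fn": "play_rows", "kwargs": {"claw": [1,1,1,1,1,1,1,1], "delta_pos": [[-0.001,-0.01,0],[0,-0.01,0],[0,-0.01,0],[0,-0.01,0],[0,-0.01,0],[0,-0.01,0],[0,-0.01,0],[0,-0.01,0]], "delta_rot": [[0,0,0],[0,0,0],[0,0,0],[0,0,0],[0,0,0],[0,0,0],[0,0,0],[0,0,0]]}}

```text
time: 33.0
ee_pos: [0.4798, 0.0917, 0.0965]
eef_rot: [0.074, 0.997, -0.0, -0.0]
ft_force: [-0.8, 0.7, -1.1]
width: 0.0216
grip_force: 45.0
```

Emit:
{"fn": "play_rows", "kwargs": {"claw": [1,1,1,1,1,1,1,1], "delta_pos": [[0,-0.01,0],[0,-0.01,0],[0,-0.01,0],[0,-0.01,0],[0,-0.01,0],[0,-0.01,0],[0,-0.01,0],[0,-0.01,0]], "delta_rot": [[0,0,0],[0,0,0],[0,0,0],[0,0,0],[0,0,0],[0,0,0],[0,0,0],[0,0,0]]}}

```text
time: 33.8
ee_pos: [0.4774, 0.0759, 0.0965]
eef_rot: [0.074, 0.997, -0.0, -0.0]
ft_force: [0.3, -0.3, -1.1]
width: 0.0216
grip_force: 45.0
```

Run:
```python
from h import *
tip(); w=cam("wrist","x5"); cam("top","t5")
```

```text
tip in fixture mm [-115.1   32.9   31.6] ft [ 0.3 -0.3 -1.1] t 33.8
```

Emit:
{"fn": "play_rows", "kwargs": {"claw": [1,1,1,1,1,1,1,1], "delta_pos": [[0,-0.0075,0],[0,-0.0075,0],[-0.004,-0.0091,0],[-0.004,-0.0091,0],[-0.004,-0.0091,0],[-0.004,-0.0091,0],[-0.004,-0.0091,0],[-0.004,-0.0091,0]], "delta_rot": [[0,0,0],[0,0,0],[0,0,0],[0,0,0],[0,0,0],[0,0,0],[0,0,0],[0,0,0]]}}

```text
time: 34.7
ee_pos: [0.4802, 0.0613, 0.0965]
eef_rot: [0.074, 0.997, -0.0, -0.0]
ft_force: [-0.5, 1.0, -2.0]
width: 0.0218
grip_force: 45.0
```

Emit:
{"fn": "play_rows", "kwargs": {"claw": [1,1,1,1,1,1,1,1], "delta_pos": [[-0.004,-0.0091,0],[-0.004,-0.0091,0],[-0.004,-0.0091,0],[-0.004,-0.0091,0],[-0.004,-0.0091,0],[-0.004,-0.0091,0],[-0.004,-0.0091,0],[-0.004,-0.0091,0]], "delta_rot": [[0,0,0],[0,0,0],[0,0,0],[0,0,0],[0,0,0],[0,0,0],[0,0,0],[0,0,0]]}}

```text
time: 35.5
ee_pos: [0.4844, 0.046, 0.0965]
eef_rot: [0.074, 0.997, -0.0, -0.0]
ft_force: [-0.2, -0.2, -1.7]
width: 0.0214
grip_force: 45.0
```

Run:
```python
from h import *
tip()
```

```text
tip in fixture mm [-103.8    4.3   31.6] ft [-0.2 -0.2 -1.7] t 35.5
```

Emit:
{"fn": "play_rows", "kwargs": {"claw": [1,1,1,1,1,1,1,1], "delta_pos": [[-0.004,-0.0091,0],[-0.004,-0.0091,0],[-0.004,-0.0091,0],[-0.004,-0.0091,0],[-0.004,-0.0091,0],[-0.004,-0.0091,0],[-0.004,-0.0091,0],[-0.004,-0.0091,0]], "delta_rot": [[0,0,0],[0,0,0],[0,0,0],[0,0,0],[0,0,0],[0,0,0],[0,0,0],[0,0,0]]}}

```text
time: 36.3
ee_pos: [0.4885, 0.0307, 0.0965]
eef_rot: [0.074, 0.997, -0.0, -0.0]
ft_force: [0.2, 0.5, -1.7]
width: 0.0216
grip_force: 45.0
```

Emit:
{"fn": "play_rows", "kwargs": {"claw": [1,1,1,1,1,1,1,1], "delta_pos": [[-0.004,-0.0091,0],[-0.004,-0.0091,0],[-0.004,-0.0091,0],[-0.004,-0.0091,0],[-0.004,-0.0091,0],[-0.004,-0.0091,0],[-0.004,-0.0091,0],[-0.004,-0.0091,0]], "delta_rot": [[0,0,0],[0,0,0],[0,0,0],[0,0,0],[0,0,0],[0,0,0],[0,0,0],[0,0,0]]}}

```text
time: 37.1
ee_pos: [0.4927, 0.0153, 0.0964]
eef_rot: [0.074, 0.997, -0.0, -0.0]
ft_force: [-0.4, 0.8, -2.4]
width: 0.0215
grip_force: 45.0
```

Run:
```python
from h import *
tip()
```

```text
tip in fixture mm [-91.  -24.7  31.5] ft [-0.4  0.8 -2.4] t 37.1
```

Emit:
{"fn": "play_rows", "kwargs": {"claw": [1,1,1,1,1,1,1,1], "delta_pos": [[-0.0033,-0.0088,0],[-0.0033,-0.0088,0],[-0.0033,-0.0088,0],[0,-0.01,0],[0,-0.01,0],[0,-0.01,0],[0,-0.01,0],[0,-0.01,0]], "delta_rot": [[0,0,0],[0,0,0],[0,0,0],[0,0,0],[0,0,0],[0,0,0],[0,0,0],[0,0,0]]}}

```text
time: 37.9
ee_pos: [0.4924, -0.0001, 0.0965]
eef_rot: [0.074, 0.997, 0.0, -0.0]
ft_force: [0.1, -0.1, -1.1]
width: 0.0216
grip_force: 45.0
```

Emit:
{"fn": "play_rows", "kwargs": {"claw": [1,1,1,1,1,1,1,1], "delta_pos": [[0,-0.01,0],[0,-0.01,0],[0,-0.01,0],[0,-0.01,0],[0,-0.01,0],[0,-0.01,0],[0,-0.01,0],[0,-0.01,0]], "delta_rot": [[0,0,0],[0,0,0],[0,0,0],[0,0,0],[0,0,0],[0,0,0],[0,0,0],[0,0,0]]}}

```text
time: 38.7
ee_pos: [0.49, -0.0159, 0.0965]
eef_rot: [0.074, 0.997, -0.0, -0.0]
ft_force: [1.1, 0.2, -0.2]
width: 0.0217
grip_force: 45.0
```

Run:
```python
from h import *
tip()
```

```text
tip in fixture mm [-89.  -56.   31.6] ft [ 1.1  0.2 -0.2] t 38.7
```

Remaining 24 mm plus 1–2 mm overrun.

Emit:
{"fn": "play_rows", "kwargs": {"claw": [1,1,1,1,1,1,1,1], "delta_pos": [[0,-0.01,0],[0,-0.01,0],[0,-0.01,0],[0,-0.01,0],[0,-0.01,0],[0,-0.01,0],[0,-0.01,0],[0,-0.01,0]], "delta_rot": [[0,0,0],[0,0,0],[0,0,0],[0,0,0],[0,0,0],[0,0,0],[0,0,0],[0,0,0]]}}

```text
time: 39.5
ee_pos: [0.4877, -0.0317, 0.0965]
eef_rot: [0.074, 0.997, -0.0, -0.0]
ft_force: [-1.0, -0.1, -1.3]
width: 0.0219
grip_force: 45.0
```

Emit:
{"fn": "play_rows", "kwargs": {"claw": [1,1,1,1,1,1,1], "delta_pos": [[0,-0.01,0],[0,-0.01,0],[0,-0.01,0],[0,-0.01,0],[0,-0.007,0],[0,0,0],[0,0,0]], "delta_rot": [[0,0,0],[0,0,0],[0,0,0],[0,0,0],[0,0,0],[0,0,0],[0,0,0]]}}

```text
time: 40.2
ee_pos: [0.4863, -0.0408, 0.0965]
eef_rot: [0.074, 0.997, -0.0, -0.0]
ft_force: [-0.0, -0.7, -1.1]
width: 0.0214
grip_force: 45.0
```

Run:
```python
from h import *
tip()
```

```text
tip in fixture mm [-89.  -81.2  31.6] ft [-0.  -0.7 -1.1] t 40.2
```

Emit:
{"fn": "play_rows", "kwargs": {"claw": [1,1,1,1,1,1,1], "delta_pos": [[0,0,-0.03],[0,0,-0.07],[0,0,-0.1],[0,0,-0.15],[0,0,-0.15],[0,0,0],[0,0,0]], "delta_rot": [[0,0,0],[0,0,0],[0,0,0],[0,0,0],[0,0,0],[0,0,0],[0,0,0]]}}

```text
time: 40.9
ee_pos: [0.4867, -0.0407, 0.1974]
eef_rot: [0.074, 0.997, 0.001, 0.001]
ft_force: [1.1, 0.9, -2.4]
width: 0.0217
grip_force: 45.0
```

Run:
```python
from h import *
print(cur()[0]); go((0.3934,0.3656,0.215),np.pi/2-.149)
# fixture state check: bar & tubes via wrist from here
c=cam("wrist","x6"); cam("top","t6")
```

```text
[ 0.48673691 -0.04072927  0.19742937]
t 40.90 yaw 1.423->1.422 q7 1.45 TURN [0.0004 0.0004 0.0004] SHIFT [ 0.7631  1.9399 -0.0879] dist 0.417
```

Emit:
{"fn": "play_rows", "kwargs": {"claw": [1,1,1,1,1,1,1,1], "delta_pos": [[0.076,0.194,-0.02],[0.076,0.194,-0.02],[0.076,0.194,-0.02],[0.076,0.194,-0.02],[0.076,0.194,-0.02],[0.076,0.194,0],[0.076,0.194,0],[0.076,0.194,0]], "delta_rot": [[0,0,0],[0,0,0],[0,0,0],[0,0,0],[0,0,0],[0,0,0],[0,0,0],[0,0,0]]}}

```text
time: 41.8
ee_pos: [0.4108, 0.2852, 0.2155]
eef_rot: [0.074, 0.997, -0.001, -0.001]
ft_force: [1.3, 0.4, -0.8]
width: 0.0213
grip_force: 45.0
```

Emit:
{"fn": "play_rows", "kwargs": {"claw": [1,1,1,1,1,1,1,1], "delta_pos": [[0.076,0.194,0],[0.076,0.194,0],[0,0,0],[0,0,0],[0,0,0],[0,0,0],[0,0,0],[0,0,0]], "delta_rot": [[0,0,0],[0,0,0],[0,0,-0.034],[0,0,-0.034],[0,0,-0.034],[0,0,-0.034],[0,0,0],[0,0,0]]}}

```text
time: 42.6
ee_pos: [0.393, 0.3649, 0.2157]
eef_rot: [-0.138, 0.99, -0.001, -0.001]
ft_force: [0.7, 0.8, -1.1]
width: 0.0217
grip_force: 45.0
```

Run:
```python
from h import *
print(cur()[0]); go((0.3934,0.3650,0.11),np.pi/2+.278)
```

```text
[0.39303647 0.3649344  0.21570731]
t 42.60 yaw 1.847->1.849 q7 1.07 TURN [-0.0003 -0.0004 -0.0007] SHIFT [-1.800e-03 -2.000e-04  5.285e-01] dist 0.106
```

Emit:
{"fn": "play_rows", "kwargs": {"claw": [1,1,1,1,1,1,1], "delta_pos": [[-0.0018,-0.001,0.1],[0,0,0.12],[0,0,0.12],[0,0,0.1],[0,0,0.03],[0,0,0],[0,0,0]], "delta_rot": [[0,0,-0.0007],[0,0,0],[0,0,0],[0,0,0],[0,0,0],[0,0,0],[0,0,0]]}}

```text
time: 43.3
ee_pos: [0.394, 0.3656, 0.1234]
eef_rot: [-0.14, 0.99, 0.0, 0.0]
ft_force: [0.0, 0.0, -1.5]
width: 0.0214
grip_force: 45.0
```

Run:
```python
from h import *
print(cur()[0],cur()[2]["ft_force"]); go((0.3934,0.3648,0.097),np.pi/2+.278)
```

```text
[0.39399737 0.36555592 0.12340078] [ 0.0046831   0.01566912 -1.45309595]
t 43.30 yaw 1.851->1.849 q7 1.11 TURN [0.0002 0.0002 0.0008] SHIFT [ 0.0039 -0.0028  0.132 ] dist 0.026
```

Emit:
{"fn": "play_rows", "kwargs": {"claw": [1,1,1,1,1,1,1,1], "delta_pos": [[0.003,-0.003,0.03],[0,0,0.03],[0,0,0.03],[0,0,0.02],[0,0,0.015],[0,0,0.008],[0,0,0],[0,0,0]], "delta_rot": [[0,0,0.0008],[0,0,0],[0,0,0],[0,0,0],[0,0,0],[0,0,0],[0,0,0],[0,0,0]]}}

```text
time: 44.1
ee_pos: [0.3933, 0.3646, 0.096]
eef_rot: [-0.139, 0.99, 0.0, -0.0]
ft_force: [-1.0, 0.7, 0.8]
width: 0.0214
grip_force: 45.0
```

Run:
```python
from h import *
print(cur()[0],cur()[2]["ft_force"]); go((0.3934,0.3648,0.0962),np.pi/2+.278)
```

```text
[0.39325476 0.36455427 0.09603728] [-0.98343656  0.69794815  0.79288502]
t 44.10 yaw 1.850->1.849 q7 1.13 TURN [ 0.0001 -0.      0.0003] SHIFT [-0.001   0.001  -0.0008] dist 0.0
```

Weight is off the gripper and the height matches the hang height. I'll release, retreat up, and back away for a final check.

Emit:
{"fn": "play_rows", "kwargs": {"claw": [0.5,0.5,0.5,0.5,0.4,0.4,0.4,0.4], "delta_pos": [[0,0,0],[0,0,0],[0,0,0],[0,0,0],[0,0,-0.1],[0,0,-0.2],[0,0,-0.2],[0,0,-0.2]], "delta_rot": [[0,0,0],[0,0,0],[0,0,0],[0,0,0],[0,0,0],[0,0,0],[0,0,0],[0,0,0]]}}

```text
time: 44.9
ee_pos: [0.3931, 0.3642, 0.2375]
eef_rot: [-0.139, 0.99, -0.0, -0.0]
ft_force: [0.2, -0.1, -0.6]
width: 0.0518
grip_force: 0.0
```

Run:
```python
from h import *
print(cur()[0],cur()[2]["width"]); go((0.62,0.30,0.30),np.pi/2+.278)
```

```text
[0.39308016 0.36418798 0.2374778 ] 0.05184360280059117
t 44.90 yaw 1.850->1.849 q7 1.07 TURN [ 0.     -0.0001  0.0002] SHIFT [-1.003  -0.62   -0.3126] dist 0.244
```

Emit:
{"fn": "play_rows", "kwargs": {"claw": [0.4,0.4,0.4,0.4,0.4,0.4,0.4,0.4], "delta_pos": [[-0.12,-0.12,-0.15],[-0.16,-0.14,-0.08],[-0.16,-0.14,-0.08],[-0.16,-0.14,-0.08],[-0.16,-0.14,-0.08],[-0.16,-0.14,0],[0,0,0],[0,0,0]], "delta_rot": [[0,0,0],[0,0,0],[0,0,0],[0,0,0],[0,0,0],[0,0,0],[0,0,0],[0,0,0]]}}

```text
time: 45.7
ee_pos: [0.6159, 0.2566, 0.329]
eef_rot: [-0.138, 0.99, -0.001, -0.001]
ft_force: [-0.7, -0.1, 0.0]
width: 0.0524
grip_force: 0.0
```

Run:
```python
from h import *
print(cur()[0]); w=cam("wrist","y1"); s=cam("scene","y2")
a=w["pixels"][:300]; b=s["pixels"][200:400,230:530]; b=cv2.resize(b,(450,300))
cv2.imwrite("pics/y12.png",np.vstack([a,np.pad(b,((0,0),(0,190),(0,0)))])[:,:,::-1])
```

```text
[0.61587354 0.25661056 0.32900957]
```

View pics/y12.png

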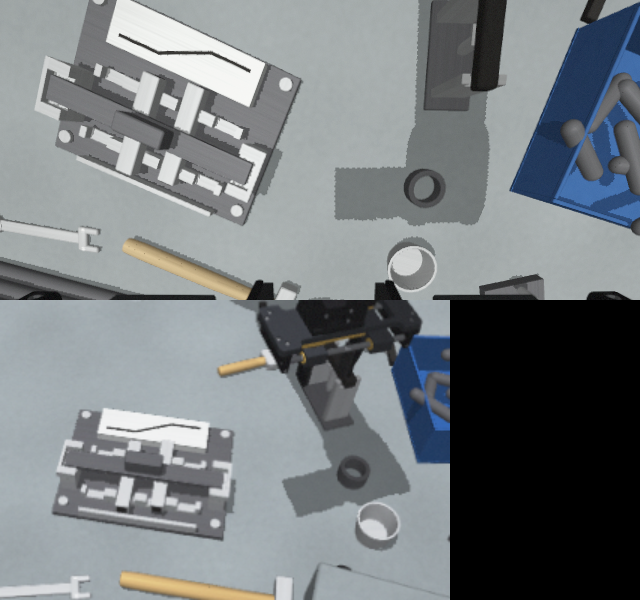

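Run:
```python
from h import *
c=load("y1")
print("bar ends",proj(c,[fix(x,y,.056) for x in(-.015,.015) for y in(-.13,.13)]).round(0).tolist())
print("block top",proj(c,[fix(x,y,.086) for x in(-.012,.012) for y in(-.03,.03)]).round(0).tolist())
print("tube tops",proj(c,[fix(x,y,.042) for y in(-.025,.025) for x in(-.065,.065)]).round(0).tolist())
cs,s=np.cos(.278),np.sin(.278)
print("handle +x end",proj(c,[(.393+cs*.055-s*w,.364+s*.055+cs*w,z) for z in(.1,.122) for w in(-.011,.011)]).round(0).tolist())
g=cv2.cvtColor(c["pixels"],cv2.COLOR_RGB2GRAY)
k,l,st,ce=cv2.connectedComponentsWithStats((g[:270]<48).astype(np.uint8)); print([x.tolist() for x in st[1:] if x[4]>300])
```

```text
bar ends [[52.0, 74.0], [253.0, 164.0], [46.0, 98.0], [245.0, 186.0]]
block top [[116.0, 109.0], [166.0, 131.0], [110.0, 129.0], [159.0, 151.0]]
tube tops [[152.0, 72.0], [123.0, 171.0], [191.0, 89.0], [159.0, 186.0]]
handle +x end [[467.0, 93.0], [487.0, 93.0], [476.0, 90.0], [497.0, 90.0]]
[[471, 0, 35, 91, 2392], [537, 121, 30, 26, 439]]
```

```bash
python3 -c "
from bench import r
print(r.close_job())"
```

```text
the job is handed in; nothing more can be done
None
```

The job is handed in: both tubes are in cradles 1 and 2, the bar is seated in both pockets, the seam was traced left to right at about 2 cm/s, and the tracer is back in its stand. The last picture matched the expected positions; how far the tip stayed above the line (about 1.5 mm) was worked out from the arm's position, because the handle hid the tip.

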